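# Comb the stirring rods and load the steriliser tray

## Task

Load the steriliser, the dirty work first: with the scraper block push the porcelain shards that lie on its bed along between the rails, past the stop posts, into the debris trough; then, with the rake, comb the washed stirring rods that lie askew in the tray until each lies flat in a groove of its own, never touching shards or rods with the fingers. Stand both tools back upright on their mat, turn the tray end for end on the bench, slide it nose first between the rails until it is fully home against the stops, and only then press the start button. Leave the other things on the bench where they are.

Things in the scene. Friction and masses are not known exactly. Their poses are not given: they have to be found in the camera images.
- mat: Black rubber tool mat fixed to the bench, 170 mm (x) by 210 mm (y), 3 mm thick, on which the rake and the scraper stand side by side, about 100 mm apart along y, either of them at either place. Origin at the centre of its underside, on the bench.
- rake_grip (a point): Middle of the rake's black upright handle, 62 mm above the lower ends of its fins; handle 22 mm (x) by 30 mm (y), from 30 to 82 mm above them. z up; y along the aluminium head; x is the way it is swept, both ways alike. 240 g. It stands by itself on its fins, on the mat at the start.
- rake_foot (a point): Underside of the rake's fins, at the middle. Five steel fins, 30 mm deep (x), 5 mm thick, 18 mm long, 20 mm apart along y (85 mm overall), hang under the head: 30 mm deep, 130 mm long (y), 18 to 30 mm up. The head's bare ends are shoulders that ride on the rims of the tray's two long walls, the fins reaching into the tray. Axes as rake_grip.
- tray_center (a point): Grey rod tray on the bench: centre of its open box, 17 mm above its underside. 201 mm long (x), 116 wide (y), 34 high, walls 6 mm. x points to the plain nose, which goes into the steriliser first; the -x end has the handle and an ear on each side (10 mm wide, 16 long, 22 high) that cannot pass between the rails. 0.65 kg or so without rods; it slides on the bench.
- tray_floor (a point): Centre of the tray's inner floor, 4 mm above its underside; axes as the tray's. Eleven ridges 3 mm wide and 9 mm high run along y from one long wall to the other, 16 mm apart, making 12 grooves 13 mm wide and 104 mm long, centred at x = -88, -72, .. -8, 8, .. 88 mm (the two end ones bounded by the end walls).
- tray_handle (a point): Gripping point of the tray's steel handle, an upright plate 12 mm thick (tray's x), 56 mm wide (y), from 6 to 64 mm above the bench, 26 mm clear of the end wall and joined to it by two low arms. The point is 132.5 mm from the box's centre along -x and 50 mm above the bench; axes as the tray's.
- scraper_grip (a point): Middle of the scraper block's upright wooden handle (22 mm along x, 30 mm along y, 24 to 76 mm above its underside), 54 mm above its underside. The block below is white with a rubber foot, solid, 30 mm (x) by 86 mm (y), 24 mm high. z up; x is the way it is pushed, both ways alike. 200 g. It stands by itself, on the mat at the start.
- bay_mouth (a point): Loading bay of the white steriliser, fixed: point on the bench midway between the mouths of its two steel rails. x points along the rails into the bay, y across, z up. Rails 24 mm high, 240 mm long, 122 mm apart inside, with 15 mm flared lead-ins before the mouths. The bench is the floor. The housing, 160 mm high, begins at x = 240 mm.
- bay_stop (a point): Point on the bench between the two rubber stop posts (30 mm high, 11 mm wide, one in each corner against a rail, 100 mm clear between them), 165 mm past bay_mouth; axes as bay_mouth. The tray is home when its nose touches them: box centre 64.5 mm past bay_mouth. Beyond the posts lies the black debris trough, 173 to 240 mm past bay_mouth, open above.
- start_top (a point): Top of the steriliser's round grey start button (30 mm across, on a white control pod, 65 mm high, beside the rails), pressed straight down.
- start (a joint): Travel of the start button: 0 released, 0.006 m fully down; a spring returns it, fully down takes 5 N.
- rod1: White plastic stirring rod, 10 mm diameter, 80 mm long with rounded ends, 14 g; origin at its middle, y along the rod. Lying in a groove its middle is 9 mm above the tray's underside; lying on the ridges, 18 mm or more. At the start three to five rods lie askew on the ridges, nearer the nose; the others are absent.
- rod2: White plastic stirring rod, 10 mm diameter, 80 mm long with rounded ends, 14 g; origin at its middle, y along the rod. Lying in a groove its middle is 9 mm above the tray's underside; lying on the ridges, 18 mm or more. At the start three to five rods lie askew on the ridges, nearer the nose; the others are absent.
- rod3: White plastic stirring rod, 10 mm diameter, 80 mm long with rounded ends, 14 g; origin at its middle, y along the rod. Lying in a groove its middle is 9 mm above the tray's underside; lying on the ridges, 18 mm or more. At the start three to five rods lie askew on the ridges, nearer the nose; the others are absent.
- rod4: White plastic stirring rod, 10 mm diameter, 80 mm long with rounded ends, 14 g; origin at its middle, y along the rod. Lying in a groove its middle is 9 mm above the tray's underside; lying on the ridges, 18 mm or more. At the start three to five rods lie askew on the ridges, nearer the nose; the others are absent.
- rod5: White plastic stirring rod, 10 mm diameter, 80 mm long with rounded ends, 14 g; origin at its middle, y along the rod. Lying in a groove its middle is 9 mm above the tray's underside; lying on the ridges, 18 mm or more. At the start three to five rods lie askew on the ridges, nearer the nose; the others are absent.
- shard1: Shard of white porcelain, about 24 x 19 mm, 9 mm thick, 10 g, lying on the bed between the rails; origin at its middle. Two to four of them; the others are absent.
- shard2: Shard of white porcelain, about 24 x 19 mm, 9 mm thick, 10 g, lying on the bed between the rails; origin at its middle. Two to four of them; the others are absent.
- shard3: Shard of white porcelain, about 24 x 19 mm, 9 mm thick, 10 g, lying on the bed between the rails; origin at its middle. Two to four of them; the others are absent.
- shard4: Shard of white porcelain, about 24 x 19 mm, 9 mm thick, 10 g, lying on the bed between the rails; origin at its middle. Two to four of them; the others are absent.
- beaker: Glass beaker, 72 mm diameter, 85 mm high; origin under its centre. To be left alone.
- dishes: Stack of three Petri dishes, 88 mm diameter, 37 mm high; origin under its centre. To be left alone.
- marker: Black marker pen lying on the bench, 118 mm along its x, 14 mm thick; origin under its centre. To be left alone.
- tape: Roll of tape lying flat, 84 mm diameter, 19 mm high; origin under its centre. To be left alone.

How it is judged:
On the way, in this order (a step that is already met when the one before it is completed fails the run):
1. the scraper pushes a shard ((contact force between scraper and shard1 above 0.02 N or contact force between scraper and shard2 above 0.02 N or contact force between scraper and shard3 above 0.02 N or contact force between scraper and shard4 above 0.02 N)).
2. every shard lies in the debris trough (x of shard1 in the frame of bay_mouth between 0.18 and 0.24 m and x of shard2 in the frame of bay_mouth between 0.18 and 0.24 m and x of shard3 in the frame of bay_mouth between 0.18 and 0.24 m and x of shard4 in the frame of bay_mouth between 0.18 and 0.24 m and height (world z) of each of shard1, shard2, shard3, shard4 below 0.02 m), for 0.3 s.
3. the rake pushes a rod ((contact force between rake and rod1 above 0.02 N or contact force between rake and rod2 above 0.02 N or contact force between rake and rod3 above 0.02 N or contact force between rake and rod4 above 0.02 N or contact force between rake and rod5 above 0.02 N)).
4. every rod lies flat in a groove of the tray (z of rod1 in the frame of tray_center between -0.012 and -0.0045 m and angle between the y axis of each of rod1, rod2, rod3, rod4, rod5 and the y axis of tray_center, either way round below 0.08 rad and z of rod2 in the frame of tray_center between -0.012 and -0.0045 m and z of rod3 in the frame of tray_center between -0.012 and -0.0045 m and z of rod4 in the frame of tray_center between -0.012 and -0.0045 m and z of rod5 in the frame of tray_center between -0.012 and -0.0045 m), for 0.3 s.
5. the tray is fully home between the rails, nose first, the rods still in their grooves (all of step 2 and all of step 4 and x of tray_center in the frame of bay_mouth above 0.0595 m and x of tray_handle in the frame of bay_mouth below 0 m and y of tray_center in the frame of bay_mouth between -0.006 and 0.006 m and angle between the x axis of tray_center and the x axis of bay_mouth, either way round below 0.05 rad and angle between tray_center's own z axis and vertical below 0.04 rad), for 0.3 s.
6. the start button is pressed with the tray home (x of tray_center in the frame of bay_mouth above 0.0595 m and x of tray_handle in the frame of bay_mouth below 0 m and y of tray_center in the frame of bay_mouth between -0.006 and 0.006 m and angle between the x axis of tray_center and the x axis of bay_mouth, either way round below 0.05 rad and angle between tray_center's own z axis and vertical below 0.04 rad and value of joint start above 0.004 m), for 0.04 s.
At the end, for the whole second after the job is handed in: Tray between the rails, nose within 5 mm of the stops, square to 0.05 rad, centred to 6 mm; every rod in a groove (middle under 12.5 mm above the tray's underside, 0.08 rad); every shard's middle 180 to 240 mm past the rail mouths; rake and scraper upright on their mat; button released; at rest (all of step 5 and x of rake_grip in the frame of mat between -0.06 and 0.06 m and y of rake_grip in the frame of mat between -0.095 and 0.095 m and angle between each of rake_grip, scraper_grip's own z axis and vertical below 0.1 rad and height (world z) of rake_grip below 0.071 m and x of scraper_grip in the frame of mat between -0.06 and 0.06 m and y of scraper_grip in the frame of mat between -0.095 and 0.095 m and height (world z) of scraper_grip below 0.063 m and linear speed of tray below 0.02 m/s and value of joint start below 0.002 m); the robot touches nothing.
It fails at once if the fingers touch a rod or a shard (contact force between the fingers and rod1 above 0.5 N or contact force between the fingers and rod2 above 0.5 N or contact force between the fingers and rod3 above 0.5 N or contact force between the fingers and rod4 above 0.5 N or contact force between the fingers and rod5 above 0.5 N or contact force between the fingers and shard1 above 0.5 N or contact force between the fingers and shard2 above 0.5 N or contact force between the fingers and shard3 above 0.5 N or contact force between the fingers and shard4 above 0.5 N).
It fails at once if another thing on the bench is moved by more than 30 mm (distance of any of beaker, dishes, marker, tape from where it was at the start of the episode above 0.03 m).
Of rod1, rod2, rod3, rod4, rod5 only 3 to 5 are there at a start; the rules pass over those that are not, and their reading is None.
Of shard1, shard2, shard3, shard4 only 2 to 4 are there at a start; the rules pass over those that are not, and their reading is None.
At some moment in a run one of rake, scraper, tray may be knocked a few centimetres aside while the robot is not near it.
Once in a run the grip may slacken for a moment while it holds something.
It also fails if it takes over 210 s, if anything falls off the work surface, if the arm or the gripper's body presses on something with over 40 N, if the wrist force passes 120 N, or if a joint passes its speed limit or range.

## Robot

A 6-joint arm with a two-finger parallel gripper is mounted at the origin on the work surface. World frame = base frame: x ahead of the robot, y to its left, z up, the work surface at z = 0. Lengths are in m, angles in rad, forces in N, time in s.
With the tool pointing down it reaches from about 0.225 to 0.875 m from the base axis. Payload 3.4 kg.
Tool frame: the origin (TCP) lies at the very end of the fingers, on their centre line; the grasp point (between the pads) lies 19 mm behind it; z points along the fingers, y is the line along which they close (so a half turn about z gives the same grasp; the last joint's range is limited). The gripper opens to 85 mm and grips with 20 to 120 N. Pads are 22 mm wide; open, the fingers measure 114 mm over their backs; the gripper's body (76 mm by 85 mm) begins 54 mm behind the grasp point. The pads swing forward as they close: fully open they stand 13 mm farther back than shut.
Start: joints at [-1.442, 0.276, 1.505, -0, 1.361, -0.121], TCP at [0.142, -0.557, 0.231] pointing down, gripper open.
Joint ranges: [-2.89, 2.89], [-0.75, 2.08], [0.22, 2.7], [-1.18, 4.32], [0.11, 2.71], [-2.7, 2.7]. Speed limits (rad/s): [2.57, 2.57, 3.14, 3.14, 3.14, 3.14].

## Interface

Orientations are given as a unit quaternion [w, x, y, z].
In Python, from rig import manip, get_image, camera_info gives the robot as it stands. The module is installed in compiled form; this text tells all that it offers.
- The arm moves only by the shell command python3 -m crank 'ROWS' [FORCE]. ROWS is a JSON object of lists of equal length, an entry for each row: "translation": the shift along the tool's x, y, z in mm, a list of three; "roll": the turn about the tool's z in rad; "fingers": the opening, from 0 (shut) to 1 (fully open). A call has 1 to 8 rows; each row shifts and turns the commanded pose from where the row before left it, along the tool's axes as they then stand; what a row does not reach is not made up. A row lasts 1/10 s, in which the tool goes at most 50 mm and 8.59 degrees, less where a joint would pass 70% of its speed; a pose out of reach is approached as far as the arm can. A call is refused whole if a number of a shift passes 50 or a number of a turn 0.15, either way. A call with a gripper value outside its range is refused whole. The fingers move at their own pace and stop on an object; FORCE is the grip in N (left out, the last holds). Time passes only in rows, so rows that do not move let the fingers close. It gives the time, the measured TCP pose, the force, the opening and the grip force at its end, in the units of the state.
- manip.get_state(): the state, without advancing time (a new reading comes with each control period).
- get_image(name): name is "scene" or "top" or "wrist"; returns the picture (480x640x3 uint8, blue, green, red); there is no depth.
- camera_info(name): a dict with "mtx" (3x3 intrinsics, pixels), "D" ([k1, k2, p1, p2, k3] as OpenCV has them; the pictures are not rectified), "rvec" (rotation vector, rad) and "tvec" (3), from world to camera coordinates, as OpenCV has them. Camera axes: x right, y down, z forward; pixel columns grow to the right and rows downward; lengths in m; the calibration is good to about 2 mm. A picture is of the moment at which its call begins: read the wrist's pose just before it. camera_info takes no time and is no camera call; for the wrist camera it gives the pose at the moment of the call.
- manip.sign_off(): hands the job in; it is judged then, once.
The state is a dict: "clock": time; "qpos": joint angles; "qd": joint speeds; "effort": joint torques, N m; "position": TCP position; "ee_rot": TCP orientation; "contact_force": force on the tool from outside, world axes, zero at the start; "moment": the same for the moment, N m; "width": finger opening in m; "gripper_force": force on a finger pad.
Only numpy, scipy, OpenCV 4.12 (cv2) and the standard library are available. Lean on these libraries where they do the work, as an engineer would, in place of code of your own. Each camera call takes 0.05 s, during which the arm holds its last target. There are 200 camera calls.

## Working session

There is one attempt and no reset: what is moved stays moved. The work goes in short steps, Python scripts to look and compute and a shell command to move; the robot and the scene stay as the last step left them, time stands still between calls to the robot, and variables do not carry over. Pictures are saved under pics/ and viewed, at most 14 in all, crops included, and the job is handed in when it is done.

```bash
mkdir -p pics; ls; cat > h.py <<'E'
import numpy as np, cv2
from rig import manip, get_image, camera_info
from scipy.spatial.transform import Rotation as R
def grab(n,f=None):
    ci=camera_info(n); im=get_image(n)
    if f: cv2.imwrite('pics/'+f,im)
    return im,ci
def ray(ci,px,z):
    px=np.array(px,float).reshape(-1,1,2)
    u=cv2.undistortPoints(px,np.array(ci['mtx']),np.array(ci['D'])).reshape(-1,2)
    Rm=cv2.Rodrigues(np.array(ci['rvec'],float))[0]; t=np.array(ci['tvec'],float).ravel()
    d=np.c_[u,np.ones(len(u))]@Rm; c=-Rm.T@t
    return c+d*((z-c[2])/d[:,2])[:,None]
def proj(ci,p):
    return cv2.projectPoints(np.array(p,float).reshape(-1,3),np.array(ci['rvec'],float),np.array(ci['tvec'],float),np.array(ci['mtx']),np.array(ci['D']))[0].reshape(-1,2)
def tool():
    s=manip.get_state(); q=s['ee_rot']; r=R.from_quat([q[1],q[2],q[3],q[0]])
    return s,np.array(s['position']),r
def to(x,y,z=None,yaw=None):
    """shift in tool mm to reach a world point; yaw = wanted world angle of tool y line (mod pi)"""
    s,p,r=tool(); M=r.as_matrix()
    t=np.array([x,y,p[2] if z is None else z]); d=M.T@(t-p)*1000
    ty=np.arctan2(M[1,1],M[0,1]); out=['d',d.round(1).tolist(),'len',round(np.linalg.norm(d))]
    if yaw is not None:
        # roll about tool z(down): positive roll turns world yaw negative
        e=(yaw-ty+np.pi/2)%np.pi-np.pi/2; out+=['roll',round(-e,3)]
    print(*out,'| p',p.round(4),'ty',round(ty,3),'tz',M[:,2].round(3),'w',s['width'],'q6',round(s['qpos'][5],2),'t',s['clock'])
E
python3 - <<'E'
from h import *
for n in('scene','top'): im,ci=grab(n,n+'0.png'); print(n,ci['rvec'],ci['tvec'],im.shape)
print(manip.get_state())
to(.4,0)
E
```

```text
pics
scene [ 2.49028726  0.81008908 -0.22875587] [-0.40600244 -0.24012199  1.72998108] (480, 640, 3)
top [ 2.20325009 -2.19270934  0.08773053] [-0.03376264  0.54219814  1.09032054] (480, 640, 3)
{'clock': 0.1, 'qpos': array([-1.44200496e+00,  2.76525568e-01,  1.50600575e+00, -2.01907055e-05,
        1.36071681e+00, -1.20979129e-01]), 'qd': array([ 0.00071385, -0.00046985, -0.00334374, -0.00061508,  0.00176979,
       -0.00076031]), 'effort': array([ 6.90480174e-04, -4.17700195e+01, -2.46404368e+01, -1.59131441e-04,
        5.88630937e-03,  5.71239269e-06]), 'position': array([ 0.14206703, -0.55668054,  0.23053006]), 'ee_rot': array([-8.27689135e-04,  9.92211364e-01,  1.24562928e-01, -1.31047961e-05]), 'contact_force': array([ 0.40066054, -0.09674274,  0.11537411]), 'moment': array([-0.05342757,  0.00938087,  0.02007794]), 'gripper_force': 0.0, 'width': 0.08510337340421884}
d [387.5, -475.6, 0.9] len 614 | p [ 0.1421 -0.5567  0.2305] ty -1.321 tz [-0.     0.002 -1.   ] w 0.08510337340421884 q6 -0.12 t 0.1
```

View pics/scene0.png

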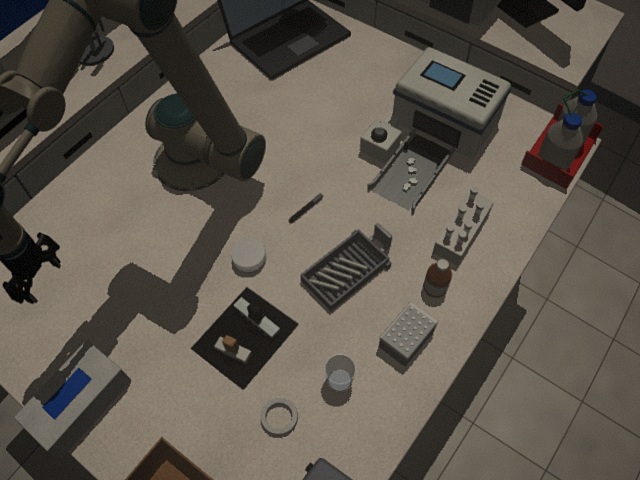

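View pics/top0.png

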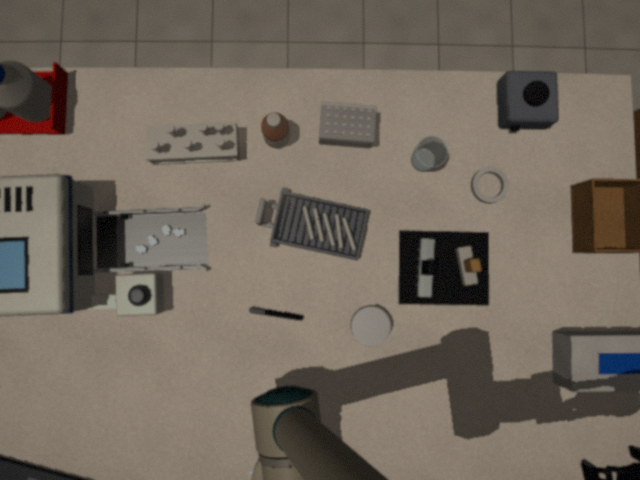

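Top view: bay with four or five shards at (140–180, 230–248), its mouth at (208,238); tray centre (320,224), handle to the left (toward the bay), five rods; rake (427,267), scraper with orange handle (468,265) on the mat; button (138,295).

```bash
python3 - <<'E'
from h import *
im=cv2.imread('pics/top0.png'); ci=camera_info('top')
print(np.array(ci['mtx']).round(1).tolist(),ci['D'])
for n,p,z in [('mouthL',(207,207),.024),('mouthR',(207,266),.024),('railendL',(110,212),.024),('railendR',(110,270),.024),('mouth',(208,238),0),('button',(139,295),.065),('tray',(321,224),.03),('handle',(266,210),.06),('rake',(427,267),.08),('scr',(473,265),.076),('mat',(444,268),.0),('marker',(276,313),.01),('dishes',(371,325),.037),('beaker',(432,155),.05),('tape',(489,185),.01)]:
    print(n,ray(ci,p,z)[0].round(3))
c=cv2.resize(im[185:285,95:355],None,fx=3.0,fy=3.0,interpolation=cv2.INTER_CUBIC)
c2=cv2.resize(im[215:315,330:510],None,fx=2.9,fy=2.9,interpolation=cv2.INTER_CUBIC)
o=np.zeros((590,780,3),np.uint8);o[:300]=c;o[300:590,:522]=c2
cv2.imwrite('pics/crop0.png',cv2.convertScaleAbs(o,alpha=1.5))
E
```

```text
[[490.1, 0.0, 313.4], [0.0, 490.1, 240.3], [0.0, 0.0, 1.0]] [-0.03691937  0.          0.          0.          0.        ]
mouthL [0.616 0.209 0.024]
mouthR [0.483 0.206 0.024]
railendL [0.603 0.427 0.024]
railendR [0.473 0.423 0.024]
mouth [0.547 0.21  0.   ]
button [0.42  0.343 0.065]
tray [ 0.578 -0.048  0.03 ]
handle [0.605 0.073 0.06 ]
rake [ 0.483 -0.273  0.08 ]
scr [ 0.487 -0.374  0.076]
mat [ 0.481 -0.333  0.   ]
marker [0.378 0.052 0.01 ]
dishes [ 0.355 -0.159  0.037]
beaker [ 0.733 -0.295  0.05 ]
tape [ 0.673 -0.438  0.01 ]
```

View pics/crop0.png

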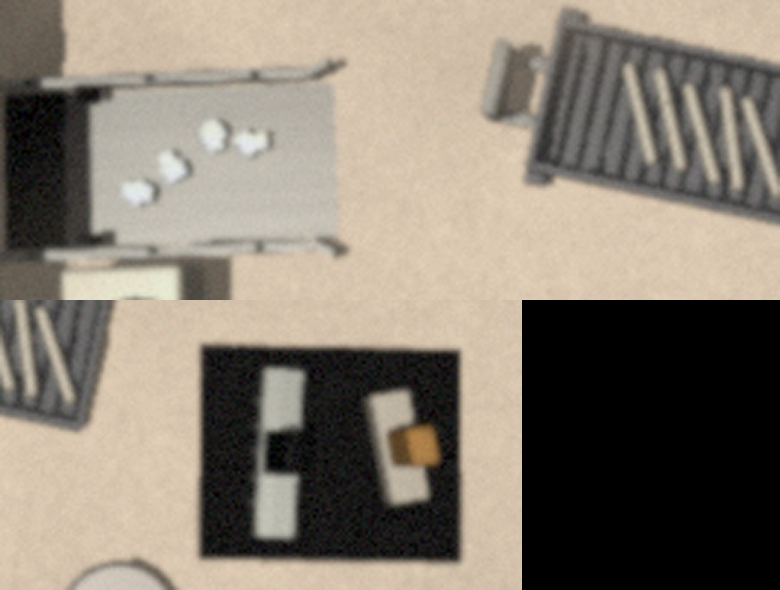

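Crop: four shards at crop (138,192),(172,166),(214,135),(252,141); the scraper long axis is yawed about +0.17 rad and the rake about −0.06. I'll move above the scraper.

```bash
python3 -m crank '{"translation":[[38,-9,0],[38,-9,0],[38,-9,0],[38,-9,0],[38,-9,0]],"roll":[0,0,0,0,0],"fingers":[1,1,1,1,1]}' 80
python3 -m crank '{"translation":[[38,-9,0],[38,-9,0],[38,-9,0],[38,-9,0],[38,-9,0]],"roll":[0,0,0,0,0],"fingers":[1,1,1,1,1]}'
python3 -m crank '{"translation":[[0,0,0],[0,0,0],[0,0,0],[0,0,0],[0,0,0]],"roll":[-0.145,-0.145,-0.145,-0.145,-0.145],"fingers":[1,1,1,1,1]}'
python3 -m crank '{"translation":[[0,0,0],[0,0,0],[0,0,0],[0,0,0],[0,0,0],[0,0,0]],"roll":[-0.145,-0.145,-0.145,-0.145,-0.145,0],"fingers":[1,1,1,1,1,1]}'
python3 - <<'E'
from h import *
to(.487,-.374,yaw=.17)
im,ci=grab('wrist','w1.png')
E
```

```text
clock: 0.6
position: [0.3162, -0.4655, 0.2309]
ee_rot: [-0.0, 0.992, 0.124, -0.0]
contact_force: [1.2, -0.8, -1.2]
width: 0.0854
gripper_force: 0.0
clock: 1.1
position: [0.4892, -0.3749, 0.2308]
ee_rot: [-0.0, 0.992, 0.125, -0.0]
contact_force: [0.0, -1.5, 0.1]
width: 0.0854
gripper_force: 0.0
clock: 1.6
position: [0.4879, -0.3757, 0.2307]
ee_rot: [-0.001, 0.882, 0.471, -0.0]
contact_force: [-0.0, -0.1, -0.1]
width: 0.0856
gripper_force: 0.0
clock: 2.2
position: [0.4879, -0.3758, 0.2307]
ee_rot: [-0.001, 0.66, 0.751, 0.0]
contact_force: [0.6, -0.5, 0.6]
width: 0.0852
gripper_force: 0.0
d [1.9, -0.6, 0.0] len 2 roll -0.041 | p [ 0.4879 -0.3758  0.2307] ty 0.129 tz [-0.001  0.001 -1.   ] w 0.0851507486009661 q6 -0.9 t 2.2
```

View pics/w1.png

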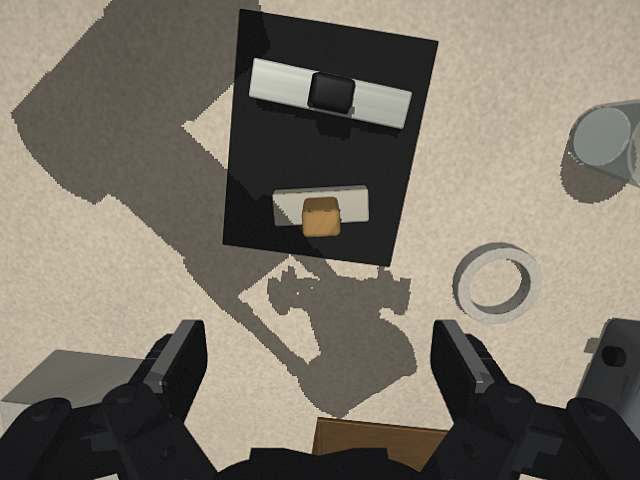

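Wrist view: scraper handle's top at (321,224), block top edge (274,192)–(366,186), rake handle (332,92). Computing the grasp.

```bash
python3 - <<'E'
from h import *
im=cv2.imread('pics/w1.png'); ci=camera_info('wrist')
h=cv2.cvtColor(im,cv2.COLOR_BGR2HSV)
m=cv2.inRange(h,(8,110,125),(25,255,255)); m[:, :280]=0;m[:,370:]=0;m[300:]=0
c=max(cv2.findContours(m,0,2)[0],key=cv2.contourArea); r=cv2.minAreaRect(c); print(r)
print('top ctr',ray(ci,r[0],.079)[0])
print('corners',ray(ci,cv2.boxPoints(r),.079).round(4)[:,:2].tolist())
m=cv2.inRange(h,(0,0,120),(180,60,255)); 
m[:170]=0;m[245:]=0;m[:,:265]=0;m[:,372:]=0
c=max(cv2.findContours(m,0,2)[0],key=cv2.contourArea); print(cv2.boundingRect(c))
e=ray(ci,[(274,192),(366,186),(369,219),(275,226)],.027); print(e.round(4)[:,:2].tolist(), 'yaw',np.arctan2(*(e[1]-e[0])[[1,0]]), np.linalg.norm(e[1]-e[0]),'ctr',e.mean(0))
E
```

```text
((320.69915771484375, 222.4867401123047), (25.144184112548828, 35.92026138305664), 86.18592071533203)
top ctr [ 0.48984219 -0.37664943  0.079     ]
corners [[0.4744, -0.3695], [0.5014, -0.3642], [0.5056, -0.3839], [0.478, -0.3894]]
(273, 189, 96, 36)
[[0.4473, -0.3688], [0.5274, -0.3532], [0.535, -0.3826], [0.451, -0.4]] yaw 0.1926543200216118 0.08160542766460294 ctr [ 0.49017685 -0.37617152  0.027     ]
```

```bash
python3 -m crank '{"translation":[[1.5,2,35],[0,0,35],[0,0,35],[0,0,35],[0,0,30],[0,0,23],[0,0,0]],"roll":[-0.06,0,0,0,0,0,0],"fingers":[1,1,1,1,1,1,1]}'
python3 -m crank '{"translation":[[0,0,0],[0,0,0],[0,0,0],[0,0,0],[0,0,0],[0,0,0]],"roll":[0,0,0,0,0,0],"fingers":[0,0,0,0,0,0]}' 80
python3 -m crank '{"translation":[[0,0,0],[0,0,-20],[0,0,-35],[0,0,-35],[0,0,-35],[0,0,-30],[0,0,0]],"roll":[0,0,0,0,0,0,0],"fingers":[0,0,0,0,0,0,0]}'
python3 - <<'E'
from h import *
to(.545,.12,yaw=.05)
E
```

```text
clock: 2.95
position: [0.4877, -0.3722, 0.0347]
ee_rot: [-0.004, 0.638, 0.77, 0.0]
contact_force: [0.2, -0.1, -0.8]
width: 0.0854
gripper_force: 0.0
clock: 3.55
position: [0.4908, -0.3751, 0.0399]
ee_rot: [0.002, 0.637, 0.771, -0.0]
contact_force: [-0.0, -0.8, 6.0]
width: 0.0293
gripper_force: 79.8
clock: 4.25
position: [0.4918, -0.376, 0.1979]
ee_rot: [0.005, 0.637, 0.771, -0.0]
contact_force: [0.4, -0.8, -1.9]
width: 0.0293
gripper_force: 79.5
d [477.2, 145.4, -2.8] len 499 roll 0.139 | p [ 0.4918 -0.376   0.1979] ty 0.189 tz [ 0.007 -0.006 -1.   ] w 0.029305952879970846 q6 -0.95 t 4.25
```

```bash
python3 -m crank '{"translation":[[34,10.4,0],[34,10.4,0],[34,10.4,0],[34,10.4,0],[34,10.4,0],[34,10.4,0],[34,10.4,0]],"roll":[0,0,0,0,0,0,0],"fingers":[0,0,0,0,0,0,0]}'
python3 -m crank '{"translation":[[34,10.4,0],[34,10.4,0],[34,10.4,0],[34,10.4,0],[34,10.4,0],[20,6,0],[0,0,0],[0,0,0]],"roll":[0,0,0,0,0,0,0.14,0],"fingers":[0,0,0,0,0,0,0,0]}'
python3 - <<'E'
from h import *
to(.545,.12,yaw=.05)
im,ci=grab('wrist','w2.png'); cv2.imwrite('pics/w2b.png',cv2.convertScaleAbs(im,alpha=1.2))
E
```

```text
clock: 4.95
position: [0.5155, -0.125, 0.1914]
ee_rot: [-0.002, 0.637, 0.771, -0.0]
contact_force: [-0.2, -0.3, -2.1]
width: 0.0292
gripper_force: 79.4
clock: 5.75
position: [0.5367, 0.0715, 0.1914]
ee_rot: [-0.001, 0.689, 0.725, -0.001]
contact_force: [-0.1, 0.3, -2.0]
width: 0.0291
gripper_force: 79.3
d [48.1, 10.8, -0.0] len 49 roll 0.001 | p [0.5367 0.0715 0.1914] ty 0.051 tz [-0.003 -0.    -1.   ] w 0.029142265313524523 q6 -0.05 t 5.75
```

View pics/w2b.png

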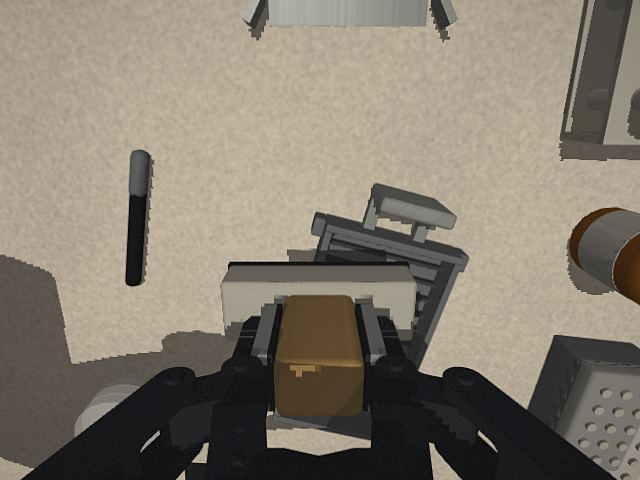

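The rail mouth is at the top, (267–427, 25); the scraper is held square. Advancing to the mouth for a better look.

```bash
python3 -m crank '{"translation":[[25,2.5,0],[25,2.5,0],[25,2.5,0],[25,2.5,0],[25,2.5,0],[0,0,0],[0,0,0]],"roll":[0,0,0,0,0,0,0],"fingers":[0,0,0,0,0,0,0]}'
python3 - <<'E'
from h import *
to(.545,.2,yaw=.05)
im,ci=grab('wrist','w3.png'); cv2.imwrite('pics/w3b.png',cv2.convertScaleAbs(im,alpha=1.2))
import json; json.dump({k:np.array(v).tolist() for k,v in ci.items()},open('w3.json','w'))
E
```

```text
clock: 6.5
position: [0.5439, 0.1955, 0.1924]
ee_rot: [-0.0, 0.689, 0.725, -0.001]
contact_force: [-0.4, -0.8, -2.2]
width: 0.0291
gripper_force: 79.3
d [4.4, 1.3, -0.0] len 5 roll 0.001 | p [0.5439 0.1955 0.1924] ty 0.051 tz [-0.001 -0.001 -1.   ] w 0.02914825205928395 q6 0.17 t 6.5
```

View pics/w3b.png

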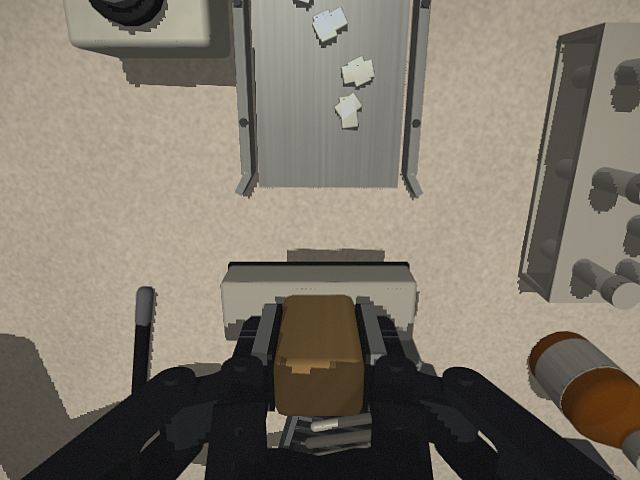

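Rails run from the kink at about (245,175)/(408,175) upward; shards at (348,110),(357,72),(329,25).

```bash
python3 - <<'E'
from h import *
import json; ci=json.load(open('w3.json')); im=cv2.imread('pics/w3b.png')
g=cv2.cvtColor(im,cv2.COLOR_BGR2GRAY).astype(int)
for r in (15,60,100,140,170): print(r,'L',g[r,228:264:2].tolist(),'R',g[r,392:440:2].tolist())
P=lambda p,z: ray(ci,p,z).round(4)[:,:2].tolist()
print('bed',P([(257,185),(398,185)],0))
print('shards',P([(348,110),(357,72),(329,25)],.005))
for f in ('bay corners at z0 for bed edges',): pass
E
```

```text
15 L [74, 86, 85, 129, 126, 126, 127, 126, 55, 50, 49, 75, 171, 166, 163, 162, 168, 166] R [137, 137, 141, 136, 130, 132, 138, 138, 129, 164, 86, 55, 49, 52, 129, 125, 124, 120, 118, 155, 158, 159, 159, 157]
60 L [86, 80, 81, 80, 131, 127, 125, 126, 135, 56, 51, 45, 89, 52, 155, 149, 152, 155] R [136, 136, 131, 126, 131, 133, 130, 154, 148, 48, 55, 49, 123, 127, 126, 124, 119, 145, 152, 157, 156, 158, 162, 164]
100 L [174, 169, 171, 170, 184, 124, 130, 128, 125, 137, 48, 51, 55, 90, 150, 139, 137, 138] R [130, 126, 119, 127, 129, 121, 179, 92, 54, 58, 85, 130, 126, 125, 123, 114, 175, 169, 165, 165, 163, 159, 163, 167]
140 L [171, 172, 177, 181, 177, 176, 120, 128, 127, 124, 137, 44, 51, 58, 84, 129, 127, 127] R [119, 121, 124, 121, 131, 164, 45, 58, 45, 126, 126, 124, 123, 120, 176, 168, 168, 169, 171, 170, 169, 171, 175, 166]
170 L [164, 162, 163, 169, 175, 169, 171, 124, 125, 126, 124, 120, 48, 53, 86, 156, 122, 124] R [119, 124, 121, 131, 173, 48, 55, 58, 127, 127, 124, 121, 121, 173, 173, 173, 171, 171, 171, 169, 173, 168, 164, 169]
bed [[0.4903, 0.213], [0.6104, 0.2192]]
shards [[0.5629, 0.2777], [0.5677, 0.3059], [0.5443, 0.3371]]
```

```bash
python3 - <<'E'
from h import *
import json; ci=json.load(open('w3.json'))
P=lambda p,z: ray(ci,p,z)[:,:2]
L=P([(244,15),(246,60),(248,100),(249.5,140),(251,170)],.024);Rr=P([(419,15),(416.5,60),(413,100),(409.5,140),(407,170)],.024)
print(L.round(4).tolist(),Rr.round(4).tolist())
for A in (L,Rr): k=np.polyfit(A[:,1],A[:,0],1); print('slope',k[0],'x at y=.21',np.polyval(k,.21),'x at .4',np.polyval(k,.4))
print('kink',P([(245,176),(408,176)],.024))
ct=camera_info('top')
print('top trough edge', ray(ct,[(125,215),(125,264)],0).round(4).tolist())
E
```

```text
[[0.4844, 0.3371], [0.4857, 0.3083], [0.487, 0.2811], [0.488, 0.2522], [0.4891, 0.2294]] [[0.6063, 0.3434], [0.6083, 0.3146], [0.6092, 0.2874], [0.6102, 0.2585], [0.6111, 0.2357]]
slope -0.04313196702819835 x at y=.21 0.48995434890021494 x at .4 0.4817592751648572
slope -0.04190135871745782 x at y=.21 0.6122664699994471 x at .4 0.6043052118431301
kink [[0.48439183 0.22440685]
 [0.61242073 0.23106158]]
top trough edge [[0.5994, 0.402, 0.0], [0.4869, 0.3988, 0.0]]
```

```bash
python3 - <<'E'
from h import *
to(.5504,.225,.039,yaw=.0425)
ct=camera_info('top'); print(ray(ct,[(141,249),(152,240),(166,230),(179,232)],.005).round(3).tolist())
E
```

```text
d [29.7, 8.1, 153.5] len 157 roll 0.007 | p [0.544  0.1951 0.1926] ty 0.05 tz [-0.001 -0.001 -1.   ] w 0.028728829123129337 q6 0.17 t 6.55
[[0.521, 0.361, 0.005], [0.542, 0.337, 0.005], [0.565, 0.305, 0.005], [0.56, 0.275, 0.005]]
```

```bash
python3 -m crank '{"translation":[[29.5,8,20],[0,0,30],[0,0,30],[0,0,30],[0,0,28],[0,0,14],[0,0,0]],"roll":[0.007,0,0,0,0,0,0],"fingers":[0,0,0,0,0,0,0]}'
python3 - <<'E'
from h import *
to(.5504,.225,.039,yaw=.0425)
E
```

```text
clock: 7.25
position: [0.5497, 0.2242, 0.0393]
ee_rot: [-0.001, 0.692, 0.722, -0.002]
contact_force: [0.1, 0.1, -1.7]
width: 0.0289
gripper_force: 79.3
d [0.8, 0.7, 0.3] len 1 roll -0.001 | p [0.5497 0.2242 0.0393] ty 0.041 tz [-0.004 -0.002 -1.   ] w 0.028868837195289744 q6 0.23 t 7.25
```

```bash
python3 -m crank '{"translation":[[12,0.5,0],[14,0,0],[14,0,0],[14,0,0],[14,0,0],[14,0,0],[14,0,0],[0,0,0]],"roll":[0,0,0,0,0,0,0,0],"fingers":[0,0,0,0,0,0,0,0]}'
python3 -m crank '{"translation":[[14,0,0],[14,0,0],[14,0,0],[14,0,0],[14,0,0],[9,0,0],[6,0,0],[0,0,0]],"roll":[0,0,0,0,0,0,0,0],"fingers":[0,0,0,0,0,0,0,0]}'
python3 - <<'E'
from h import *
to(.5432,.4065,.039,yaw=.0425)
im,ci=grab('wrist'); it,_=grab('top','t4.png')
o=np.zeros((480,800,3),np.uint8); o[:,:480]=im[:360,80:560].repeat(1,0) if 0 else cv2.resize(im[:480,80:560],(480,480)); o[:300,480:]=cv2.resize(it[195:285,90:186],(320,300))
cv2.imwrite('pics/c4.png',cv2.convertScaleAbs(o,alpha=1.4))
E
```

```text
clock: 8.05
position: [0.5473, 0.3243, 0.0413]
ee_rot: [-0.0, 0.691, 0.722, 0.001]
contact_force: [-0.1, 0.3, -1.5]
width: 0.029
gripper_force: 79.3
clock: 8.85
position: [0.5437, 0.4078, 0.0412]
ee_rot: [-0.0, 0.692, 0.722, 0.0]
contact_force: [-0.4, 0.4, -2.2]
width: 0.0292
gripper_force: 79.3
d [-1.2, -0.5, 2.2] len 3 roll 0.0 | p [0.5437 0.4078 0.0412] ty 0.043 tz [ 0.  0. -1.] w 0.029191991024934107 q6 0.5 t 8.85
```

View pics/c4.png

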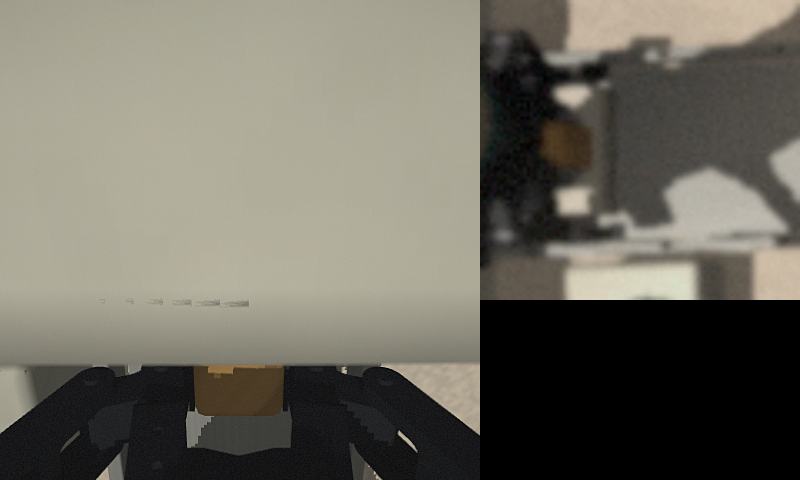

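The block stands between the posts and no shard is visible behind it. Backing out and lifting for a check.

```bash
python3 -m crank '{"translation":[[-15,0,0],[-30,0,0],[-30,0,0],[-30,0,0],[-30,0,0],[-30,0,-10],[-20,0,-40],[0,0,-40]],"roll":[0,0,0,0,0,0,0,0],"fingers":[0,0,0,0,0,0,0,0]}'
python3 -m crank '{"translation":[[0,0,-40],[0,0,-30],[0,0,0],[0,0,0]],"roll":[0,0,0,0],"fingers":[0,0,0,0]}'
python3 - <<'E'
from h import *
to(.545,.2)
im,ci=grab('wrist'); it,ct=grab('top','t5.png')
o=np.zeros((480,800,3),np.uint8); o[:,:480]=im[:480,80:560]; o[:300,480:]=cv2.resize(it[195:285,90:186],(320,300))
cv2.imwrite('pics/c5.png',cv2.convertScaleAbs(o,alpha=1.4))
g=it.min(2)[205:275,90:210]; n,l,s,c=cv2.connectedComponentsWithStats((g>165).astype(np.uint8))
print([(s[i,4],ray(ct,c[i]+[90,205],.005)[0].round(3).tolist()) for i in range(1,n)])
E
```

```text
clock: 9.75
position: [0.5501, 0.217, 0.1311]
ee_rot: [-0.0, 0.694, 0.72, -0.003]
contact_force: [1.3, 1.1, -1.0]
width: 0.0295
gripper_force: 79.5
clock: 10.15
position: [0.5511, 0.2207, 0.2014]
ee_rot: [0.0, 0.692, 0.721, -0.0]
contact_force: [-0.4, -0.5, -3.2]
width: 0.0289
gripper_force: 79.9
d [-20.4, -6.9, 0.0] len 22 | p [0.5511 0.2207 0.2014] ty 0.041 tz [ 0. -0. -1.] w 0.028905816369774223 q6 0.22 t 10.15
[]
```

View pics/c5.png

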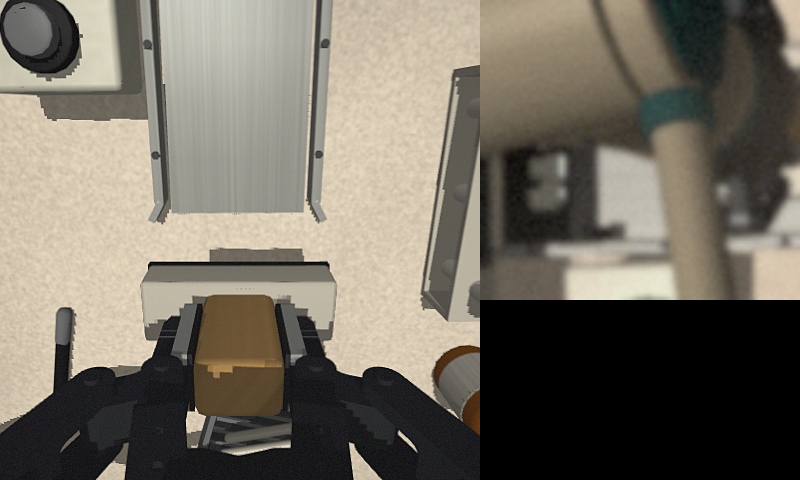

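Bed is clear as far as the wrist sees, and two shards show in the trough in the top view. Taking the scraper back to the mat.

```bash
python3 -m crank '{"translation":[[-25,-4.3,0],[-30,-4.3,0],[-30,-4.3,0],[-30,-4.3,0],[-30,-4.3,0],[-30,-4.3,0],[-30,-4.3,0],[-30,-4.3,0]],"roll":[0,0,0,0,0,0,0,0],"fingers":[0,0,0,0,0,0,0,0]}'
python3 -m crank '{"translation":[[-30,-4.3,0],[-30,-4.3,0],[-30,-4.3,0],[-30,-4.3,0],[-30,-4.3,0],[-30,-4.3,0],[-30,-4.3,0],[-30,-4.3,0]],"roll":[0,0,0,0,0,0,0,0],"fingers":[0,0,0,0,0,0,0,0]}'
python3 -m crank '{"translation":[[-30,-4.3,0],[-30,-4.3,0],[-30,-4.3,0],[0,0,0],[0,0,0]],"roll":[0,0,0,0,0],"fingers":[0,0,0,0,0]}'
python3 - <<'E'
from h import *
to(.487,-.386,.042,yaw=0.02)
it,ct=grab('top','t6.png')
g=it.min(2)[205:275,90:210]
cv2.imwrite('pics/c6.png',np.vstack([cv2.resize(it[195:285,90:350],(780,270),interpolation=cv2.INTER_CUBIC),cv2.resize(it[205:315,330:590],(780,330),interpolation=cv2.INTER_CUBIC)]))
E
```

```text
clock: 11.05
position: [0.5253, -0.0153, 0.199]
ee_rot: [-0.002, 0.692, 0.722, -0.001]
contact_force: [0.2, 0.5, -1.7]
width: 0.029
gripper_force: 79.7
clock: 11.85
position: [0.5012, -0.2561, 0.1989]
ee_rot: [-0.002, 0.692, 0.722, -0.0]
contact_force: [0.7, 0.2, -1.9]
width: 0.029
gripper_force: 79.7
clock: 12.35
position: [0.4924, -0.3457, 0.1989]
ee_rot: [-0.002, 0.693, 0.721, 0.0]
contact_force: [-0.4, 0.1, -2.8]
width: 0.0292
gripper_force: 79.7
d [-40.6, -6.5, 156.8] len 162 roll 0.02 | p [ 0.4924 -0.3457  0.1989] ty 0.04 tz [-0.003  0.003 -1.   ] w 0.029216075340171437 q6 -0.77 t 12.35
```

View pics/c6.png

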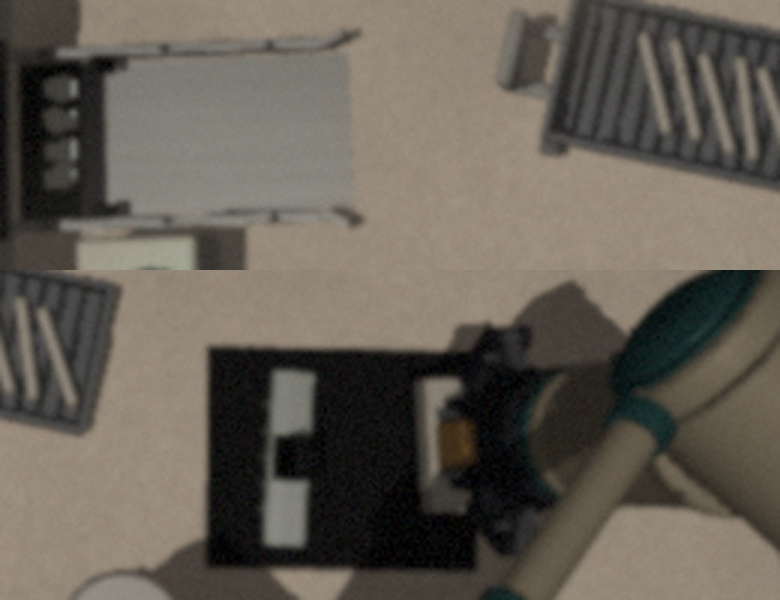

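All four shards lie side by side in the trough (crop x≈60). Setting the scraper down.

```bash
python3 -m crank '{"translation":[[-20,-3,0],[-20.6,-3.5,20],[0,0,35],[0,0,35],[0,0,35],[0,0,22],[0,0,10],[0,0,0]],"roll":[0.02,0,0,0,0,0,0,0],"fingers":[0,0,0,0,0,0,0,0]}'
python3 -c "
from h import *
to(.487,-.386,.0405)"
```

```text
clock: 13.2
position: [0.4878, -0.3859, 0.0429]
ee_rot: [-0.002, 0.699, 0.715, -0.0]
contact_force: [-0.1, -0.0, -2.5]
width: 0.0292
gripper_force: 79.7
d [-0.1, -0.8, 2.4] len 3 | p [ 0.4878 -0.3859  0.0429] ty 0.023 tz [-0.002  0.002 -1.   ] w 0.029152866310874978 q6 -0.8 t 13.2
```

```bash
python3 -m crank '{"translation":[[0,0,2.5],[0,0,0],[0,0,0],[0,0,0],[0,0,0],[0,0,0],[0,0,-20],[0,0,-40]],"roll":[0,0,0,0,0,0,0,0],"fingers":[0,0,1,1,1,1,1,1]}'
python3 -m crank '{"translation":[[0,0,-40],[0,0,-40],[0,0,-30],[0,0,0],[0,0,0]],"roll":[0,0,0,0,0],"fingers":[1,1,1,1,1]}'
python3 - <<'E'
from h import *
to(.483,-.273,.046,yaw=-.06)
im,ci=grab('wrist','w7.png')
import json; json.dump({k:np.array(v).tolist() for k,v in ci.items()},open('w7.json','w'))
E
```

```text
clock: 14.0
position: [0.4865, -0.3849, 0.0993]
ee_rot: [-0.004, 0.699, 0.715, -0.0]
contact_force: [1.2, -0.9, -0.4]
width: 0.0853
gripper_force: 0.0
clock: 14.5
position: [0.4885, -0.3868, 0.2126]
ee_rot: [0.001, 0.699, 0.715, -0.0]
contact_force: [0.2, -0.5, -1.2]
width: 0.0858
gripper_force: 0.0
d [114.1, -3.2, 166.4] len 202 roll 0.082 | p [ 0.4885 -0.3868  0.2126] ty 0.022 tz [ 0.001 -0.001 -1.   ] w 0.08578281947188891 q6 -0.8 t 14.5
```

View pics/w7.png

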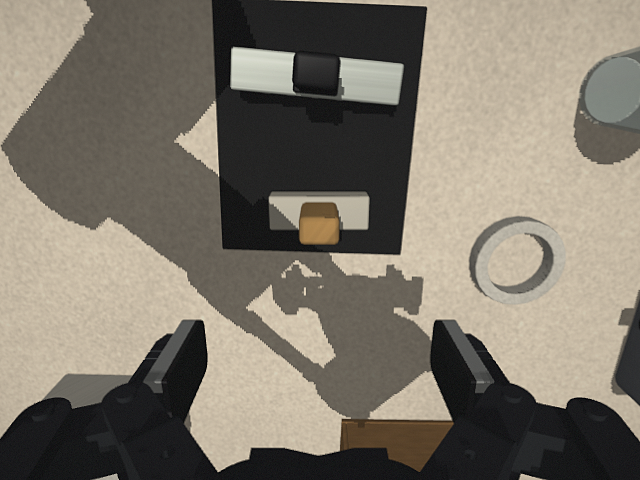

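Scraper stands upright at (320,225). Rake head corners (232,47),(404,64),(400,104),(231,89).

```bash
python3 - <<'E'
from h import *
import json; ci=json.load(open('w7.json'))
e=ray(ci,[(232,47),(404,64),(400,104),(231,89)],.033)[:,:2]
print(e.round(4).tolist(),np.linalg.norm(e[1]-e[0]),np.linalg.norm(e[2]-e[1]),'yaw',np.arctan2(*(e[1]-e[0])[::-1]),np.arctan2(*(e[2]-e[3])[::-1]),'c',e.mean(0))
print('handle top',ray(ci,[(317,73)],.085))
c=e.mean(0); to(c[0],c[1],.046,yaw=np.arctan2(*(e[1]-e[0])[::-1]))
E
```

```text
[[0.4221, -0.2627], [0.5502, -0.2714], [0.5497, -0.2998], [0.4201, -0.2919]] 0.12837284278606312 0.028401696317297588 yaw -0.06783171764142691 -0.06113078304184081 c [ 0.4855297 -0.2814546]
handle top [[ 0.48553091 -0.28301113  0.085     ]]
d [104.7, 0.0, 165.2] len 196 roll 0.09 | p [ 0.4879 -0.3862  0.2112] ty 0.022 tz [-0.001  0.001 -1.   ] w 0.08542210983045505 q6 -0.8 t 14.55
```

```bash
python3 -m crank '{"translation":[[35,0,0],[35,0,0],[34.5,0,0],[0,0,30],[0,0,35],[0,0,35],[0,0,35],[0,0,25]],"roll":[0,0,0,0.088,0,0,0,0],"fingers":[1,1,1,1,1,1,1,1]}'
python3 -m crank '{"translation":[[0,0,5],[0,0,0],[0,0,0],[0,0,0],[0,0,0],[0,0,0],[0,0,0]],"roll":[0,0,0,0,0,0,0],"fingers":[1,1,0,0,0,0,0]}' 100
python3 -c "
from h import *
to(.5,-.2)"
python3 -m crank '{"translation":[[0,0,-20],[0,0,-35],[0,0,-35],[0,0,-35],[0,0,-35],[0,0,0],[0,0,0]],"roll":[0,0,0,0,0,0,0],"fingers":[0,0,0,0,0,0,0]}'
python3 - <<'E'
from h import *
to(.559,-.18)
E
```

```text
clock: 15.35
position: [0.4837, -0.2804, 0.0478]
ee_rot: [-0.003, 0.73, 0.683, -0.001]
contact_force: [-0.5, -0.7, -0.4]
width: 0.0858
gripper_force: 0.0
clock: 16.05
position: [0.4867, -0.2828, 0.048]
ee_rot: [0.001, 0.73, 0.683, 0.0]
contact_force: [0.3, -1.1, 6.7]
width: 0.0288
gripper_force: 99.5
d [83.5, 7.8, -0.1] len 84 | p [ 0.4867 -0.2828  0.048 ] ty -0.066 tz [ 0.002 -0.002 -1.   ] w 0.028786610332206957 q6 -0.58 t 16.05
clock: 16.75
position: [0.4859, -0.282, 0.2068]
ee_rot: [0.0, 0.73, 0.683, 0.0]
contact_force: [0.4, 0.5, -3.7]
width: 0.0289
gripper_force: 99.5
d [106.6, 66.2, -0.0] len 126 | p [ 0.4859 -0.282   0.2068] ty -0.066 tz [ 0. -0. -1.] w 0.028908877614693875 q6 -0.58 t 16.75
```

```bash
python3 -m crank '{"translation":[[25,16,0],[25,16,0],[25,16,0],[25,16,0],[12,8,0],[0,0,0],[0,0,0]],"roll":[0,0,0,0,0,0.1,0],"fingers":[0,0,0,0,0,0,0]}'
python3 - <<'E'
from h import *
to(.578,-.048,yaw=-.21)
im,ci=grab('wrist','w8.png')
import json; json.dump({k:np.array(v).tolist() for k,v in ci.items()},open('w8.json','w'))
cv2.imwrite('pics/w8b.png',cv2.convertScaleAbs(im,alpha=1.3))
E
```

```text
clock: 17.45
position: [0.5644, -0.1747, 0.2049]
ee_rot: [-0.002, 0.763, 0.646, -0.001]
contact_force: [-1.0, -0.0, -2.0]
width: 0.0287
gripper_force: 99.3
d [127.2, -7.4, 0.0] len 127 roll 0.045 | p [ 0.5644 -0.1747  0.2049] ty -0.165 tz [-0.004  0.001 -1.   ] w 0.028677793992263056 q6 -0.25 t 17.45
```

View pics/w8b.png

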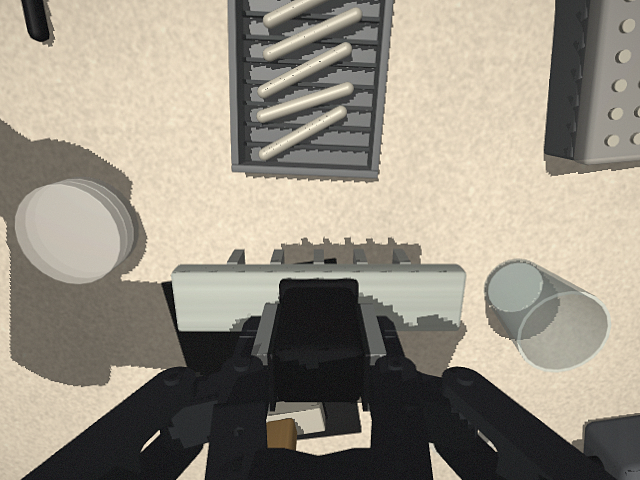

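Wrist view: nose edge of the tray at (232–380, 163–180), five rods askew behind it. Measuring the tray from the walls here and the top picture.

```bash
python3 - <<'E'
from h import *
import json; ci=json.load(open('w8.json')); im=cv2.imread('pics/w8b.png')
g=cv2.cvtColor(im,cv2.COLOR_BGR2GRAY).astype(int)
for r in (20,60,100,140): print(r,'L',g[r,222:256:2].tolist(),'R',g[r,360:404:2].tolist())
for c in (250,300,350): print(c,g[150:186:2,c].tolist())
it=cv2.imread('pics/t6.png'); gt=cv2.cvtColor(it,cv2.COLOR_BGR2GRAY)
m=np.zeros_like(gt); m[180:270,255:380]=(gt[180:270,255:380]<95)*255
m=cv2.morphologyEx(m,cv2.MORPH_CLOSE,np.ones((9,9))); m=cv2.morphologyEx(m,cv2.MORPH_OPEN,np.ones((25,25)))
c=max(cv2.findContours(m,0,2)[0],key=cv2.contourArea); r=cv2.minAreaRect(c); print(r)
b=ray(camera_info('top'),cv2.boxPoints(r),.03)[:,:2]; print(b.round(4).tolist(),b.mean(0))
E
```

```text
20 L [204, 209, 220, 126, 128, 130, 127, 55, 53, 48, 47, 64, 63, 65, 56, 75, 100] R [42, 63, 73, 73, 74, 74, 75, 77, 79, 78, 62, 48, 125, 130, 125, 110, 183, 219, 215, 211, 214, 215]
60 L [209, 210, 217, 176, 124, 128, 135, 79, 53, 52, 42, 40, 71, 91, 92, 89, 89] R [135, 134, 133, 133, 133, 133, 130, 130, 52, 58, 91, 132, 127, 119, 166, 217, 211, 205, 205, 216, 227, 223]
100 L [217, 225, 226, 237, 123, 126, 128, 118, 50, 55, 49, 54, 69, 67, 57, 139, 136] R [130, 129, 127, 128, 129, 132, 71, 60, 75, 132, 129, 126, 92, 235, 223, 227, 214, 211, 221, 229, 223, 216]
140 L [216, 212, 213, 215, 180, 122, 125, 130, 47, 54, 53, 53, 58, 58, 54, 128, 127] R [125, 125, 126, 125, 122, 61, 57, 130, 125, 123, 97, 236, 229, 228, 219, 225, 224, 224, 224, 222, 215, 220]
250 [57, 59, 124, 59, 58, 59, 74, 65, 135, 133, 122, 103, 114, 186, 228, 223, 227, 226]
300 [121, 126, 126, 128, 126, 127, 105, 69, 66, 125, 131, 123, 100, 114, 102, 196, 223, 223]
350 [63, 131, 124, 122, 123, 124, 126, 110, 70, 66, 116, 128, 123, 107, 116, 104, 226, 213]
((317.3072204589844, 224.83140563964844), (97.8060531616211, 53.00759506225586), 9.904183387756348)
[[0.536, 0.0778], [0.6536, 0.0586], [0.617, -0.1581], [0.4995, -0.1374]] [ 0.57651095 -0.03976144]
```

```bash
python3 - <<'E'
from h import *
import json; ci=json.load(open('w8.json'))
P=lambda p: ray(ci,p,.034)[:,:2]
L=P([(227.5,20),(228.5,60),(229.5,100),(231,140)]);Q=P([(391,20),(387.5,60),(384.5,100),(381,140)]);N=P([(250,171.5),(300,173.3),(350,175.3)])
kl=np.polyfit(L[:,1],L[:,0],1);kq=np.polyfit(Q[:,1],Q[:,0],1);kn=np.polyfit(N[:,0],N[:,1],1);print(kl,kq,kn)
k=(kl[0]+kq[0])/2; a=np.arctan(k); print('yaw dev',a,'nose',np.arctan(kn[0]))
u=-np.array([np.sin(a),np.cos(a)]) # nose direction
v=np.array([-u[1],u[0]])
w=np.array([L.mean(0)@v,Q.mean(0)@v]); lat=w.mean(); nose=(N@u).mean(); print('width',w[1]-w[0],'lat',lat)
c=u*(nose-.1005)+v*lat; print('centre',c,'u',u,'v',v,'tray y yaw',np.arctan2(v[1],v[0]))
# rods: end pixels
for e in [((264,156),(342,112)),((262,116),(349,88)),((263,91),(348,48)),((270,53),(357,13))]:
    p=ray(ci,e,.02)[:,:2]; print('rod x in tray',((p-c)@u).round(3),((p-c)@v).round(3))
E
```

```text
[0.20642029 0.5285655 ] [0.20264397 0.64619196] [-0.20474566 -0.0252789 ]
yaw dev 0.2017495541632621 nose -0.2019545019615308
width 0.11551117865723493 lat 0.5754827821368762
centre [ 0.57896311 -0.04123337] u [-0.20038371 -0.9797175 ] v [ 0.9797175  -0.20038371] tray y yaw -0.2017495541632621
rod x in tray [0.09  0.053] [-0.034  0.027]
rod x in tray [0.059 0.035] [-0.036  0.032]
rod x in tray [0.04  0.007] [-0.035  0.029]
rod x in tray [ 0.013 -0.016] [-0.029  0.035]
```

```bash
python3 - <<'E'
from h import *
ct=camera_info('top'); p=ray(ct,[(304,206.7),(312.3,239)],.02)[:,:2]; c=np.array([.579,-.0412]);u=np.array([-.2004,-.9797]);v=np.array([.9797,-.2004])
print(((p-c)@u).round(3),((p-c)@v).round(3)); to(.594,.0323,.0615,yaw=-.2017)
E
python3 -m crank '{"translation":[[25,-0.5,0],[30,-0.5,0],[30,-0.5,0],[30,-0.5,0],[30,-0.5,0],[30,-0.5,0],[30,-0.5,0],[0,0,0]],"roll":[0.037,0,0,0,0,0,0,0],"fingers":[0,0,0,0,0,0,0,0]}'
python3 - <<'E'
from h import *
to(.594,.0323,.0615,yaw=-.2017)
E
```

```text
[-0.039 -0.005] [ 0.032 -0.036]
d [209.5, -4.2, 143.7] len 254 roll 0.038 | p [ 0.5644 -0.1751  0.2052] ty -0.164 tz [-0.003  0.001 -1.   ] w 0.029226255733371717 q6 -0.25 t 17.5
clock: 18.3
position: [0.6022, 0.0293, 0.206]
ee_rot: [-0.001, 0.774, 0.634, 0.0]
contact_force: [0.4, -0.2, -2.6]
width: 0.0294
gripper_force: 99.3
d [1.0, -8.4, 144.6] len 145 roll 0.003 | p [0.6022 0.0293 0.206 ] ty -0.199 tz [-0.001  0.002 -1.   ] w 0.029396252857712395 q6 0.13 t 18.3
```

```bash
python3 -m crank '{"translation":[[1,-8.4,20],[0,0,30],[0,0,30],[0,0,25],[0,0,5],[0,0,0]],"roll":[0,0,0,0,0,0],"fingers":[0,0,0,0,0,0]}'
python3 - <<'E'
from h import *
to(.594,.0323,.0615,yaw=-.2017)
im,ci=grab('wrist'); it,ct=grab('top','t9.png')
o=np.zeros((480,800,3),np.uint8); o[:,:480]=im[:480,80:560]; o[:300,480:]=cv2.resize(it[175:275,260:367],(320,300))
cv2.imwrite('pics/c9.png',cv2.convertScaleAbs(o,alpha=1.4))
E
```

```text
clock: 18.9
position: [0.5935, 0.0281, 0.0959]
ee_rot: [-0.001, 0.775, 0.632, -0.001]
contact_force: [0.6, 0.4, -2.3]
width: 0.0286
gripper_force: 99.3
d [4.2, -0.3, 34.4] len 35 roll -0.001 | p [0.5935 0.0281 0.0959] ty -0.203 tz [-0.003 -0.    -1.   ] w 0.028604435909977962 q6 0.13 t 18.9
```

View pics/c9.png

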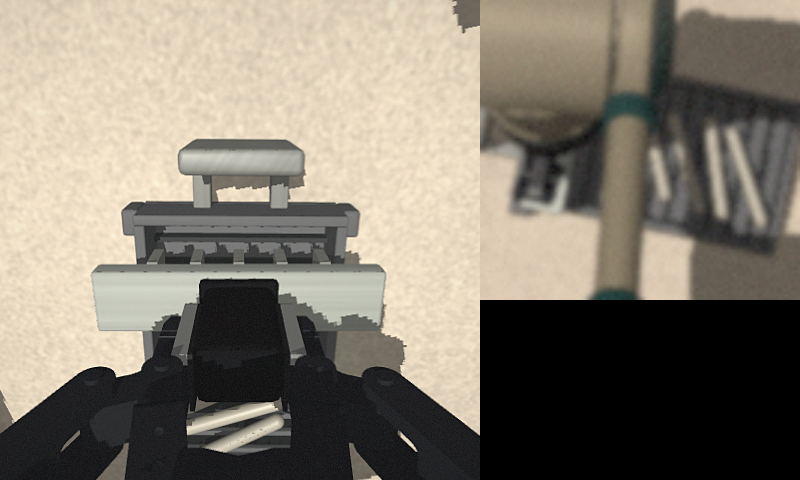

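Rake is centred over the handle end of the tray (fins inside both walls). Lowering.

```bash
python3 -m crank '{"translation":[[3,0,10],[0,0,10],[0,0,8],[0,0,4],[0,0,2],[0,0,0]],"roll":[0,0,0,0,0,0],"fingers":[0,0,0,0,0,0]}'
python3 - <<'E'
from h import *
to(.594,.0323,.0615,yaw=-.2017)
E
```

```text
clock: 19.6
position: [0.5948, 0.032, 0.0624]
ee_rot: [-0.0, 0.775, 0.632, -0.0]
contact_force: [0.1, -0.0, -2.9]
width: 0.0289
gripper_force: 99.4
d [0.1, -0.8, 0.9] len 1 roll -0.001 | p [0.5948 0.032  0.0624] ty -0.203 tz [-0.001 -0.    -1.   ] w 0.02891518425881772 q6 0.14 t 19.6
```

```bash
python3 -m crank '{"translation":[[0,0,1],[0,0,0]],"roll":[0,0],"fingers":[0,0]}'|sed -n 2,4p
python3 -m crank '{"translation":[[0,0,1],[0,0,0]],"roll":[0,0],"fingers":[0,0]}'|sed -n 2,4p
```

```text
position: [0.5951, 0.032, 0.062]
ee_rot: [0.0, 0.775, 0.632, 0.0]
contact_force: [0.1, -1.3, -2.0]
position: [0.5952, 0.032, 0.061]
ee_rot: [0.0, 0.775, 0.632, 0.0]
contact_force: [0.6, 0.2, -1.6]
```

```bash
for i in 1; do python3 -m crank '{"translation":[[-5,0,0],[-5,0,0],[-5,0,0],[-5,0,0],[-5,0,0],[-5,0,0],[-5,0,0],[0,0,0]],"roll":[0,0,0,0,0,0,0,0],"fingers":[0,0,0,0,0,0,0,0]}'|sed -n 2,4p; done
python3 -m crank '{"translation":[[-5,0,0],[-5,0,0],[-5,0,0],[-5,0,0],[-5,0,0],[-5,0,0],[-5,0,0],[0,0,0]],"roll":[0,0,0,0,0,0,0,0],"fingers":[0,0,0,0,0,0,0,0]}'|sed -n 2,4p
python3 - <<'E'
from h import *
c=np.array([.579,-.0412]);u=np.array([-.2004,-.9797]);s,p,r=tool();print('foot x in tray',(p[:2]-c)@u)
im,ci=grab('wrist','w10.png'); grab('top','t10.png'); grab('scene','s10.png')
E
```

```text
position: [0.5879, -0.0033, 0.061]
ee_rot: [0.001, 0.775, 0.632, -0.0]
contact_force: [0.5, -0.8, 2.1]
position: [0.5808, -0.0376, 0.061]
ee_rot: [0.0, 0.775, 0.632, -0.0]
contact_force: [1.2, 1.5, 5.5]
foot x in tray -0.0039056572932201533
```

```bash
python3 -m crank '{"translation":[[-5,0,0],[-5,0,0],[-5,0,0],[-5,0,0],[-5,0,0],[-5,0,0],[-5,0,0],[0,0,0]],"roll":[0,0,0,0,0,0,0,0],"fingers":[0,0,0,0,0,0,0,0]}'|sed -n 2,4p
python3 -m crank '{"translation":[[-5,0,0],[-5,0,0],[-5,0,0],[-5,0,0],[-5,0,0],[-5,0,0],[-5,0,0],[0,0,0]],"roll":[0,0,0,0,0,0,0,0],"fingers":[0,0,0,0,0,0,0,0]}'|sed -n 2,4p
python3 - <<'E'
from h import *
c=np.array([.579,-.0412]);u=np.array([-.2004,-.9797]);s,p,r=tool();print('foot x in tray',(p[:2]-c)@u)
im,ci=grab('wrist','w11.png'); t,_=grab('top','t11.png'); s,_=grab('scene','s11.png')
o=np.zeros((560,800,3),np.uint8); o[:360,:480]=im[:360,80:560]; o[:300,480:]=cv2.resize(t[175:275,260:367],(320,300))
o[300:560,480:]=cv2.resize(s[215:315,285:408],(320,260)); a=cv2.imread('pics/w10.png'); o[360:560,:480]=a[120:320,80:560]
cv2.imwrite('pics/c11.png',cv2.convertScaleAbs(o,alpha=1.4))
E
```

```text
position: [0.5737, -0.0718, 0.0611]
ee_rot: [0.0, 0.775, 0.632, -0.0]
contact_force: [0.5, 1.5, 5.5]
position: [0.5665, -0.1061, 0.061]
ee_rot: [0.0, 0.775, 0.632, -0.0]
contact_force: [0.8, 2.0, 5.5]
foot x in tray 0.06609581998567303
```

View pics/c11.png

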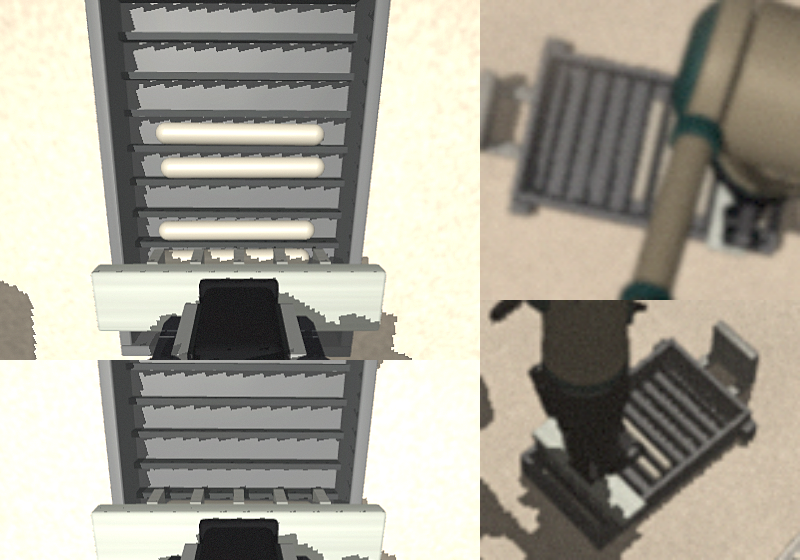

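Four rods lie in grooves behind the rake, the fifth is just ahead at the nose. Finishing the sweep, then lifting.

```bash
python3 -m crank '{"translation":[[-4,0,0],[-4,0,0],[-3,0,0],[0,0,0],[0,0,0]],"roll":[0,0,0,0,0],"fingers":[0,0,0,0,0]}'|sed -n 2,4p
python3 -m crank '{"translation":[[4,0,0],[0,0,-10],[0,0,-30],[0,0,-35],[-20,0,-35],[-30,0,-30],[-20,0,0],[0,0,0]],"roll":[0,0,0,0,0,0,0,0],"fingers":[0,0,0,0,0,0,0,0]}'|sed -n 2,4p
python3 - <<'E'
from h import *
import json
to(.564,-.175,.2)
im,ci=grab('wrist','w12.png')
json.dump({k:np.array(v).tolist() for k,v in ci.items()},open('w12.json','w'))
im=cv2.convertScaleAbs(im,alpha=1.3); g=cv2.cvtColor(im,cv2.COLOR_BGR2GRAY).astype(int)
m=cv2.inRange(im,(170,170,170),(255,255,255)); 
c0=np.array([.579,-.0412]);u=np.array([-.2004,-.9797]);v=np.array([.9797,-.2004])
# warm-white rods inside the tray region
box=proj(ci,[[*(c0+u*a+v*b),.03] for a,b in((.1,-.055),(.1,.055),(-.1,.055),(-.1,-.055))]); print('tray box',box.round().tolist())
mm=np.zeros_like(m); cv2.fillPoly(mm,[cv2.convexHull(box.astype(np.float32)).astype(int)],255); m&=mm; m[262:]=0
for c in cv2.findContours(m,0,2)[0]:
    if cv2.contourArea(c)>200:
        r=cv2.minAreaRect(c); q=cv2.boxPoints(r); a,b=(q[0]+q[1])/2,(q[2]+q[3])/2
        if np.linalg.norm(a-b)<np.linalg.norm(q[0]-q[1]): a,b=(q[1]+q[2])/2,(q[3]+q[0])/2
        p=ray(ci,[a,b],.009)[:,:2]-c0; print(np.round(r[0]),np.round(r[1]),'x',(p@u*1e3).round(1),'y',(p@v*1e3).round(1))
E
```

```text
position: [0.5643, -0.1165, 0.061]
ee_rot: [0.0, 0.775, 0.632, -0.0]
contact_force: [-0.4, 1.8, 5.6]
position: [0.55, -0.1837, 0.2014]
ee_rot: [0.001, 0.776, 0.631, -0.001]
contact_force: [-0.9, 0.2, -3.9]
d [11.4, 11.9, 1.3] len 17 | p [ 0.55   -0.1837  0.2014] ty -0.206 tz [-0.001 -0.003 -1.   ] w 0.029030556504836495 q6 -0.23 t 24.8
tray box [[248.0, 158.0], [388.0, 157.0], [404.0, -165.0], [229.0, -164.0]]
[316. 142.] [ 5. 90.] x [89.5 89.3] y [ 35.5 -38.7]
[314.  99.] [ 6. 93.] x [55.6 56.6] y [ 33.7 -40.5]
[316.  77.] [ 6. 94.] x [39.9 40.6] y [ 35.5 -38.2]
[320.  32.] [96.  5.] x [7.8 8.1] y [-34.6  38.3]
[318.   8.] [ 4. 98.] x [-7.7 -8. ] y [ 37.  -36.2]
```

All five rods lie in their own grooves (x = 88, 56, 40, 8, −8 mm), and the tray is unmoved. Returning the rake.

```bash
python3 -m crank '{"translation":[[0,0,0],[0,0,0],[0,0,0]],"roll":[-0.07,-0.07,0],"fingers":[0,0,0]}'|sed -n 2,3p
python3 - <<'E'
from h import *
to(.4855,-.2815,.0485,yaw=-.06)
it,ct=grab('top'); g=cv2.cvtColor(it,cv2.COLOR_BGR2GRAY)
p=ray(ct,[(399.5,231),(488.5,232),(488.5,304),(399.5,304)],.003); print(p.round(3).tolist(),p.mean(0))
E
```

```text
position: [0.5501, -0.1795, 0.1994]
ee_rot: [-0.002, 0.729, 0.685, -0.001]
d [-106.0, -57.6, 151.0] len 193 roll -0.003 | p [ 0.5501 -0.1795  0.1994] ty -0.063 tz [-0.003  0.002 -1.   ] w 0.02904837303787859 q6 -0.37 t 25.15
[[0.566, -0.23, 0.003], [0.565, -0.437, 0.003], [0.399, -0.434, 0.003], [0.399, -0.229, 0.003]] [ 0.48197866 -0.33242787  0.003     ]
```

```bash
python3 -m crank '{"translation":[[-26,-14,0],[-27,-14.5,0],[-27,-14.5,10],[-26,-14.6,30],[0,0,35],[0,0,35],[0,0,30],[0,0,0]],"roll":[0,0,0,0,0,0,0,0],"fingers":[0,0,0,0,0,0,0,0]}'|sed -n 2,4p
python3 -c "
from h import *
to(.4855,-.2815,.048,yaw=-.06)"
```

```text
position: [0.4836, -0.2799, 0.0564]
ee_rot: [-0.005, 0.729, 0.684, -0.001]
contact_force: [-0.3, -0.0, -2.4]
d [-1.5, 2.1, 8.4] len 9 roll -0.004 | p [ 0.4836 -0.2799  0.0564] ty -0.064 tz [-0.009  0.007 -1.   ] w 0.028743200835292346 q6 -0.59 t 26.0
```

```bash
python3 -m crank '{"translation":[[0,0,5],[0,0,3],[0,0,0],[0,0,0]],"roll":[0,0,0,0],"fingers":[0,0,0,0]}'|sed -n 2,5p
python3 -c "
from h import *
to(.4855,-.2815,.048,yaw=-.06)"
```

```text
position: [0.4877, -0.2831, 0.054]
ee_rot: [0.001, 0.729, 0.685, 0.0]
contact_force: [0.1, -1.0, -2.0]
width: 0.0291
d [1.4, -2.3, 6.0] len 7 roll -0.003 | p [ 0.4877 -0.2831  0.054 ] ty -0.063 tz [ 0.002 -0.001 -1.   ] w 0.029102084241932082 q6 -0.59 t 26.4
```

```bash
python3 -m crank '{"translation":[[0,0,4],[0,0,1.5],[0,0,0],[0,0,0]],"roll":[0,0,0,0],"fingers":[0,0,0,0]}'|sed -n 2,5p
```

```text
position: [0.4872, -0.2828, 0.048]
ee_rot: [0.0, 0.729, 0.684, 0.0]
contact_force: [-1.6, 0.9, 4.7]
width: 0.0289
```

```bash
python3 -m crank '{"translation":[[0,0,0],[0,0,0],[0,0,0],[0,0,0],[0,0,-20],[0,0,-40],[0,0,-40],[0,0,-40]],"roll":[0,0,0,0,0,0,0,0],"fingers":[1,1,1,1,1,1,1,1]}'|sed -n 2,4p
python3 -m crank '{"translation":[[0,0,-20],[-30,0,-10],[-30,0,0],[-20,0,0],[0,0,0],[0,0,0]],"roll":[0,0,0,0,0,0],"fingers":[1,1,1,1,1,1]}'|sed -n 2,4p
python3 - <<'E'
from h import *
to(.605,.09)
im,ci=grab('wrist','w13.png')
hsv=cv2.cvtColor(im,cv2.COLOR_BGR2HSV)
e=proj(ci,[[.4855,-.2815,.085],[.4878,-.386,.079],[.422,-.277,.033],[.55,-.286,.033]]);print(e.round())
m=cv2.inRange(cv2.convertScaleAbs(im,alpha=1.3),(165,175,165),(255,255,255))
m[300:]=0
for c in cv2.findContours(m,0,2)[0]:
    if cv2.contourArea(c)>500: r=cv2.minAreaRect(c); print(r, ray(ci,[r[0]],.033).round(3)[0])
m=cv2.inRange(hsv,(8,110,90),(25,255,255)); m[300:]=0
for c in cv2.findContours(m,0,2)[0]:
    if cv2.contourArea(c)>300: r=cv2.minAreaRect(c); print('wood',r, ray(ci,[r[0]],.079).round(3)[0])
E
```

```text
position: [0.4868, -0.2825, 0.1885]
ee_rot: [-0.0, 0.729, 0.684, -0.0]
contact_force: [0.5, 0.3, -0.2]
position: [0.4815, -0.3621, 0.2163]
ee_rot: [-0.001, 0.729, 0.684, 0.0]
contact_force: [-0.1, 0.4, 0.2]
d [459.1, 94.3, 0.9] len 469 | p [ 0.4815 -0.3621  0.2163] ty -0.064 tz [-0.001  0.002 -1.   ] w 0.08512273922261794 q6 -0.7 t 28.2
[[317. 112.]
 [329. 257.]
 [236. 111.]
 [400. 112.]]
((311.4324951171875, 230.22328186035156), (31.533178329467773, 66.66148376464844), 85.03025817871094) [ 0.474 -0.378  0.033]
((197.92385864257812, 156.17054748535156), (92.7785873413086, 51.16734313964844), 82.79393768310547) [ 0.387 -0.31   0.033]
((319.5, 110.99998474121094), (164.99996948242188, 37.99999237060547), -0.0) [ 0.487 -0.281  0.033]
((611.0, 94.0), (62.0, 56.0), 90.0) [ 0.715 -0.282  0.033]
((419.0, 149.5), (299.0, 440.0), 90.0) [ 0.566 -0.316  0.033]
((101.0, 149.5), (299.0, 202.0), 90.0) [ 0.309 -0.299  0.033]
wood ((297.60650634765625, 240.5443878173828), (36.809120178222656, 26.867216110229492), 86.05481719970703) [ 0.465 -0.372  0.079]
```

Rake stands at (.487,−.281); the scraper has been nudged to (.465,−.372) but still stands well on the mat. Next, the tray handle.

```bash
python3 -m crank '{"translation":[[25,5,0],[30,6.3,0],[30,6.3,0],[30,6.3,0],[30,6.3,0],[30,6.3,0]],"roll":[0,0,0,0,0,0],"fingers":[1,1,1,1,1,1]}'|sed -n 2,2p
python3 -m crank '{"translation":[[30,6.3,0],[30,6.3,0],[30,6.3,0],[30,6.3,0],[30,6.3,0],[0,0,0],[0,0,0]],"roll":[0,0,0,0,0,0.14,0],"fingers":[1,1,1,1,1,0.28,0.28]}'|sed -n 2,4p
python3 - <<'E'
from h import *
to(.6056,.0886,.036,yaw=1.369)
im,ci=grab('wrist','w14.png')
c=np.array([.579,-.0412]);u=np.array([-.2004,-.9797]);v=np.array([.9797,-.2004])
g=cv2.cvtColor(im,cv2.COLOR_BGR2GRAY).astype(int)
q=proj(ci,[[*(c-u*a+v*b),z] for a,b,z in((.1265,-.028,.064),(.1265,.028,.064),(.1385,.028,.064),(.1385,-.028,.064),(.1005,-.058,.034),(.1005,.058,.034))]); print(q.round(1).tolist())
o=im[:300,160:480].copy()
for p in q: cv2.circle(o,tuple((p-[160,0]).round().astype(int).tolist()),1,(0,0,255),-1)
cv2.imwrite('pics/c14.png',cv2.convertScaleAbs(cv2.resize(o,(640,600)),alpha=1.3))
E
```

```text
position: [0.5292, -0.1875, 0.2171]
position: [0.5697, -0.0403, 0.2171]
ee_rot: [-0.0, 0.774, 0.633, -0.0]
contact_force: [0.3, 1.0, -1.2]
d [133.5, 9.8, 181.1] len 225 roll -1.569 | p [ 0.5697 -0.0403  0.2171] ty -0.2 tz [-0.001  0.    -1.   ] w 0.05927838209136134 q6 0.01 t 29.55
[[291.4, 38.4], [374.4, 38.7], [375.3, 18.8], [291.0, 18.5], [255.5, 82.3], [406.8, 82.7]]
```

View pics/c14.png

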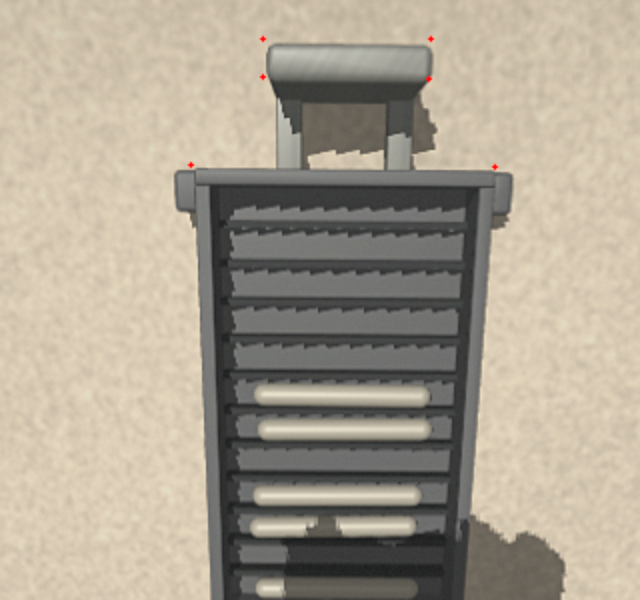

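Predicted handle corners match the view to about 2 px; all five rods lie in grooves. Grasping the handle.

```bash
python3 -m crank '{"translation":[[26,2,0],[26,2,0],[26,2,0],[26,2,0],[27,2,0],[0,0,0]],"roll":[0,0,0,0,0,0],"fingers":[0.28,0.28,0.28,0.28,0.28,0.28]}'|sed -n 2,2p
python3 -m crank '{"translation":[[0,0,0],[0,0,0],[0,0,0],[0,0,0],[0,0,0],[0,0,0],[0,0,0]],"roll":[-0.14,-0.14,-0.14,-0.14,-0.14,-0.14,-0.14],"fingers":[0.28,0.28,0.28,0.28,0.28,0.28,0.28]}'|sed -n 2,2p
python3 -m crank '{"translation":[[0,0,0],[0,0,0],[0,0,0],[0,0,0],[0,0,0],[0,0,0]],"roll":[-0.14,-0.14,-0.14,-0.14,-0.029,0],"fingers":[0.28,0.28,0.28,0.28,0.28,0.28]}'|sed -n 2,2p
python3 - <<'E'
from h import *
to(.606,.0872,.036,yaw=1.369)
E
```

```text
position: [0.6068, 0.0864, 0.217]
position: [0.6059, 0.0826, 0.2172]
position: [0.6062, 0.0831, 0.2172]
d [0.9, 4.1, 181.2] len 181 roll -0.005 | p [0.6062 0.0831 0.2172] ty 1.364 tz [-0. -0. -1.] w 0.02367094366130437 q6 -1.34 t 31.5
```

```bash
python3 -m crank '{"translation":[[1,4,20],[0,0,35],[0,0,35],[0,0,35],[0,0,15],[0,0,0]],"roll":[-0.005,0,0,0,0,0],"fingers":[0.28,0.28,0.28,0.28,0.28,0.28]}'|sed -n 2,2p
python3 -c "
from h import *
to(.606,.0872,.036,yaw=1.369)"
```

```text
position: [0.604, 0.0875, 0.0744]
d [-2.3, 0.2, 38.4] len 38 roll 0.001 | p [0.604  0.0875 0.0744] ty 1.37 tz [-0.006 -0.    -1.   ] w 0.023846007865439292 q6 -1.34 t 32.1
```

```bash
python3 -m crank '{"translation":[[0,0,12],[0,0,10],[0,0,10],[0,0,5],[0,0,0]],"roll":[0,0,0,0,0],"fingers":[0.28,0.28,0.28,0.28,0.28]}'|sed -n 2,4p
python3 -m crank '{"translation":[[0,0,0],[0,0,0],[0,0,0],[0,0,0],[0,0,0]],"roll":[0,0,0,0,0],"fingers":[0,0,0,0,0]}' 110
python3 -c "
from h import *
to(.606,.0872,.036,yaw=1.369)"
```

```text
position: [0.6058, 0.0879, 0.0395]
ee_rot: [-0.001, 0.1, 0.995, -0.0]
contact_force: [0.5, -0.4, 0.5]
clock: 33.1
position: [0.6063, 0.0879, 0.0406]
ee_rot: [0.0, 0.1, 0.995, -0.0]
contact_force: [-0.7, -0.7, 1.6]
width: 0.0098
gripper_force: 108.0
d [0.1, -0.8, 4.6] len 5 roll 0.002 | p [0.6063 0.0879 0.0406] ty 1.371 tz [ 0. -0. -1.] w 0.009844925066147436 q6 -1.34 t 33.1
```

```bash
python3 -m crank '{"translation":[[-13.2,-0.7,0],[-13.2,-0.7,0],[-13.2,-0.7,0],[-13.2,-0.7,0],[-13.2,-0.7,0],[-13.2,-0.7,0],[-13.2,-0.7,0],[0,0,0]],"roll":[0.1,0.1,0.1,0.1,0.1,0.1,0.1,0],"fingers":[0,0,0,0,0,0,0,0]}'
python3 - <<'E'
from h import *
s,p,r=tool(); M=r.as_matrix(); print('implied tray centre',p-M[:,1]*.1325, s['qpos'].round(2))
to(.6,0)
E
```

```text
clock: 33.9
position: [0.6854, 0.0394, 0.0407]
ee_rot: [0.001, 0.435, 0.9, 0.001]
contact_force: [0.8, -0.6, 2.2]
width: 0.0099
gripper_force: 108.1
implied tray centre [ 0.58151779 -0.04287092  0.04039595] [-0.04  0.58  1.5  -0.    1.06 -0.71]
d [22.1, -91.4, -0.2] len 94 | p [0.6854 0.0394 0.0407] ty 0.67 tz [ 0.003 -0.    -1.   ] w 0.009919632224159383 q6 -0.71 t 33.9
```

```bash
python3 -m crank '{"translation":[[-13.2,-0.7,0],[-13.2,-0.7,0],[-13.2,-0.7,0],[-13.2,-0.7,0],[-13.2,-0.7,0],[-13.2,-0.7,0],[-13.2,-0.7,0],[0,0,0]],"roll":[0.1,0.1,0.1,0.1,0.1,0.1,0.1,0],"fingers":[0,0,0,0,0,0,0,0]}'|sed -n 2,6p
python3 -m crank '{"translation":[[-13.2,-0.7,0],[-13.2,-0.7,0],[-13.2,-0.7,0],[-13.2,-0.7,0],[-13.2,-0.7,0],[-13.2,-0.7,0],[-13.2,-0.7,0],[0,0,0]],"roll":[0.1,0.1,0.1,0.1,0.1,0.1,0.1,0],"fingers":[0,0,0,0,0,0,0,0]}'|sed -n 2,6p
python3 - <<'E'
from h import *
s,p,r=tool(); M=r.as_matrix(); print('implied tray centre',p-M[:,1]*.1325, s['qpos'].round(2))
to(.6,0,yaw=-1.528)
E
```

```text
position: [0.7122, -0.0467, 0.0407]
ee_rot: [0.001, 0.717, 0.697, 0.0]
contact_force: [0.7, -0.7, 1.2]
width: 0.0096
gripper_force: 108.1
position: [0.6775, -0.13, 0.0406]
ee_rot: [0.0, 0.912, 0.409, 0.0]
contact_force: [0.1, -0.4, 1.5]
width: 0.0099
gripper_force: 108.1
implied tray centre [ 0.57852975 -0.04198516  0.04059359] [-0.29  0.58  1.49  0.    1.06  0.44]
d [45.6, -144.4, -0.0] len 151 roll 0.801 | p [ 0.6775 -0.13    0.0406] ty -0.727 tz [ 0. -0. -1.] w 0.009850856319404707 q6 0.44 t 35.5
```

```bash
python3 -m crank '{"translation":[[-13.2,-0.7,0],[-13.2,-0.7,0],[-13.2,-0.7,0],[-13.2,-0.7,0],[-13.2,-0.7,0],[-13.2,-0.7,0],[-13.2,-0.7,0],[-13.2,-0.7,0]],"roll":[0.1,0.1,0.1,0.1,0.1,0.1,0.1,0.1],"fingers":[0,0,0,0,0,0,0,0]}'|sed -n 2,6p
python3 -m crank '{"translation":[[0,0,0],[0,0,0]],"roll":[0,0],"fingers":[0,0]}'|sed -n 2,6p
python3 - <<'E'
from h import *
s,p,r=tool(); M=r.as_matrix(); c=p-M[:,1]*.1325; print('implied tray centre',c, s['qpos'].round(2))
to(.6,0,yaw=-1.528)
it,ct=grab('top','t15.png'); sc,cs=grab('scene','s15.png')
g=cv2.cvtColor(it,cv2.COLOR_BGR2GRAY)
q=proj(ct,[[*(c[:2]+a*np.array([-.0425,.999])+b*np.array([.999,.0425])),.034] for a,b in((.1005,.058),(.1005,-.058),(-.1005,-.058),(-.1005,.058))]); print(q.round(1).tolist())
a=cv2.resize(it[170:290,230:390],(640,480),interpolation=cv2.INTER_CUBIC); cv2.polylines(a,[((q-[230,170])*4).round().astype(int)],True,(0,0,255),1); cv2.imwrite('pics/c15.png',cv2.convertScaleAbs(a,alpha=1.4))
for rr in (205,215,225,235): print(rr,g[rr,255:280].tolist())
E
```

```text
position: [0.5854, -0.1731, 0.0406]
ee_rot: [0.0, 1.0, 0.022, 0.001]
contact_force: [1.2, 0.3, 2.1]
width: 0.0099
gripper_force: 108.2
position: [0.5847, -0.1729, 0.0406]
ee_rot: [-0.0, 1.0, 0.023, -0.0]
contact_force: [-2.5, 0.7, 5.3]
width: 0.0096
gripper_force: 108.7
implied tray centre [ 0.57851436 -0.04057135  0.0406904 ] [-0.4   0.49  1.69 -0.    0.97  1.12]
d [23.4, -172.0, 0.0] len 174 roll 0.004 | p [ 0.5847 -0.1729  0.0406] ty -1.524 tz [-0.001  0.    -1.   ] w 0.009609130629730605 q6 1.12 t 36.5
[[271.8, 199.5], [273.6, 251.3], [363.8, 247.9], [361.5, 196.3]]
205 [138, 139, 141, 141, 140, 141, 140, 138, 139, 140, 138, 140, 139, 138, 137, 137, 134, 125, 110, 90, 74, 62, 56, 56, 57]
215 [136, 137, 140, 140, 140, 136, 139, 139, 141, 140, 138, 142, 142, 140, 139, 142, 137, 129, 112, 93, 78, 60, 68, 98, 123]
225 [141, 145, 143, 142, 143, 142, 141, 145, 143, 141, 143, 143, 141, 142, 142, 143, 142, 137, 117, 95, 75, 57, 49, 64, 92]
235 [141, 141, 142, 143, 145, 147, 144, 147, 142, 147, 145, 147, 146, 147, 147, 147, 146, 146, 132, 108, 82, 61, 51, 64, 99]
```

```bash
python3 -m crank '{"translation":[[-5.6,-16,0],[-5.6,-17,0],[-5.6,-17,0],[0,-20,0],[0,-20,0],[0,-20,0],[0,-20,0],[0,0,0]],"roll":[0.004,0,0,0,0,0,0,0],"fingers":[0,0,0,0,0,0,0,0]}'|sed -n 2,6p
python3 - <<'E'
from h import *
s,p,r=tool(); M=r.as_matrix(); c=p-M[:,1]*.1325; print('implied tray centre',c,'line x',.5503-.0425*(c[1]-.2285))
to(.6,0,yaw=-1.528)
it,ct=grab('top','t16.png'); g=cv2.cvtColor(it,cv2.COLOR_BGR2GRAY)
q=proj(ct,[[*(c[:2]+a*np.array([-.0425,.999])+b*np.array([.999,.0425])),.034] for a,b in((.1005,.058),(.1005,-.058),(-.1005,-.058),(-.1005,.058),(.1005,0))]); print(q.round(1).tolist())
print('nose',g[int(q[4,1]),205:235].tolist())
for cc in (225,240,255):print(cc,'up',g[194:216,cc].tolist(),'lo',g[246:270,cc].tolist())
E
```

```text
position: [0.5622, -0.0402, 0.0406]
ee_rot: [-0.002, 1.0, 0.02, -0.0]
contact_force: [0.4, 6.0, 5.4]
width: 0.01
gripper_force: 108.9
implied tray centre [0.55681128 0.09223329 0.0410241 ] line x 0.5560913350777084
d [39.4, -38.6, 0.1] len 55 roll -0.002 | p [ 0.5622 -0.0402  0.0406] ty -1.53 tz [-0.001  0.003 -1.   ] w 0.009959748240747518 q6 1.33 t 37.4
[[212.2, 208.8], [213.5, 260.8], [304.2, 257.4], [302.2, 205.5], [212.8, 234.7]]
nose [123, 127, 130, 132, 133, 136, 133, 129, 113, 100, 88, 74, 61, 67, 72, 81, 86, 78, 65, 66, 64, 72, 85, 92, 91, 85, 78, 95, 116, 122]
225 up [131, 132, 132, 136, 135, 135, 135, 135, 134, 135, 133, 137, 134, 132, 126, 108, 95, 85, 72, 65, 63, 62] lo [57, 57, 55, 58, 52, 55, 52, 54, 52, 54, 53, 50, 58, 72, 90, 105, 119, 135, 141, 142, 141, 136, 138, 143]
240 up [133, 132, 133, 133, 134, 132, 132, 130, 132, 132, 132, 131, 133, 130, 120, 104, 95, 84, 75, 77, 81, 80] lo [117, 116, 117, 115, 114, 110, 98, 78, 69, 69, 59, 48, 62, 76, 87, 104, 131, 141, 145, 142, 142, 140, 142, 138]
255 up [132, 132, 132, 131, 130, 132, 132, 132, 135, 136, 132, 130, 130, 127, 117, 99, 80, 72, 72, 80, 82, 84] lo [126, 126, 128, 127, 127, 124, 114, 92, 69, 56, 52, 55, 68, 89, 107, 117, 135, 144, 142, 142, 142, 142, 139, 140]
```

```bash
python3 -m crank '{"translation":[[-0.5,-10,0],[0,-12,0],[0,-12,0],[0,-12,0],[0,-12,0],[0,-12,0],[0,-12,0],[0,0,0]],"roll":[-0.002,0,0,0,0,0,0,0],"fingers":[0,0,0,0,0,0,0,0]}'|sed -n 2,6p
python3 - <<'E'
from h import *
s,p,r=tool(); M=r.as_matrix(); c=p-M[:,1]*.1325; print('implied tray centre',c,'line x',.5503-.0425*(c[1]-.2285),s['moment'])
to(.6,0,yaw=-1.528)
E
```

```text
position: [0.5592, 0.0384, 0.0406]
ee_rot: [-0.0, 1.0, 0.021, 0.0]
contact_force: [0.7, 1.2, 5.9]
width: 0.0096
gripper_force: 109.4
implied tray centre [0.55367451 0.17073659 0.04065325] line x 0.5527549448013683 [ 0.09585795 -0.00884475 -0.05090878]
d [39.2, 40.0, -0.0] len 56 roll -0.001 | p [0.5592 0.0384 0.0406] ty -1.529 tz [ 0.  0. -1.] w 0.00960495174669988 q6 1.47 t 38.25
```

```bash
python3 -m crank '{"translation":[[-0.5,-12,0],[0,-14,0],[0,-14,0],[0,-14,0],[0,-14,0],[0,-14,0],[0,-12,0],[0,0,0]],"roll":[0,0,0,0,0,0,0,0],"fingers":[0,0,0,0,0,0,0,0]}'|sed -n 2,6p
python3 - <<'E'
from h import *
s,p,r=tool(); M=r.as_matrix(); c=p-M[:,1]*.1325; print('implied tray centre',c,'line x',.5503-.0425*(c[1]-.2285),s['moment'])
to(.6,0,yaw=-1.528)
E
```

```text
position: [0.5548, 0.1323, 0.0406]
ee_rot: [-0.0, 1.0, 0.021, -0.0]
contact_force: [-0.0, 0.8, 7.3]
width: 0.0098
gripper_force: 109.4
implied tray centre [0.54925113 0.26464269 0.04062341] line x 0.5487639356306289 [0.12314283 0.06581781 0.00169233]
d [39.7, 134.0, -0.0] len 140 roll -0.001 | p [0.5548 0.1323 0.0406] ty -1.529 tz [-0.  0. -1.] w 0.009756693879712505 q6 1.64 t 39.05
```

28 mm or so left; going slowly and watching the force.

```bash
python3 -m crank '{"translation":[[0,-6,0],[0,-6,0],[0,-5,0],[0,-4,0],[0,0,0]],"roll":[0,0,0,0,0],"fingers":[0,0,0,0,0]}'|sed -n 2,4p
python3 -m crank '{"translation":[[0,-2,0],[0,-2,0],[0,0,0]],"roll":[0,0,0],"fingers":[0,0,0]}'|sed -n 2,4p
python3 -m crank '{"translation":[[0,-2,0],[0,-1,0],[0,0,0]],"roll":[0,0,0],"fingers":[0,0,0]}'|sed -n 2,4p
```

```text
position: [0.554, 0.1515, 0.0406]
ee_rot: [0.001, 1.0, 0.021, -0.0]
contact_force: [0.6, -4.4, 6.4]
position: [0.5538, 0.1549, 0.0406]
ee_rot: [0.001, 1.0, 0.021, -0.0]
contact_force: [-0.7, -5.9, 6.2]
position: [0.5537, 0.1577, 0.0406]
ee_rot: [0.001, 1.0, 0.021, -0.0]
contact_force: [0.6, -5.8, 7.2]
```

```bash
for k in 1; do python3 -m crank '{"translation":[[0,-1.5,0],[0,0,0]],"roll":[0,0],"fingers":[0,0]}'|sed -n 2,4p; done
python3 -m crank '{"translation":[[0,-1.5,0],[0,0,0]],"roll":[0,0],"fingers":[0,0]}'|sed -n 2,4p
python3 -m crank '{"translation":[[0,-1.5,0],[0,0,0]],"roll":[0,0],"fingers":[0,0]}'|sed -n 2,4p
```

```text
position: [0.5536, 0.1592, 0.0406]
ee_rot: [0.001, 1.0, 0.021, -0.0]
contact_force: [-0.5, -6.0, 7.0]
position: [0.5536, 0.16, 0.0406]
ee_rot: [0.002, 1.0, 0.021, -0.0]
contact_force: [0.1, -8.9, 8.0]
position: [0.5537, 0.1601, 0.0406]
ee_rot: [0.003, 1.0, 0.021, -0.0]
contact_force: [0.9, -11.7, 6.0]
```

```bash
python3 -m crank '{"translation":[[0,-1.5,0],[0,0,0],[0,0,0]],"roll":[0,0,0],"fingers":[0,0,0]}'|sed -n 2,4p
python3 -m crank '{"translation":[[0,1.5,0],[0,0,0],[0,0,0],[0,0,0],[0,0,0]],"roll":[0,0,0,0,0],"fingers":[0.28,0.28,0.28,0.28,0.28]}'|sed -n 2,6p
python3 -m crank '{"translation":[[0,0,-15],[0,0,-30],[0,0,-35],[0,0,-35],[0,0,-30],[0,0,0],[0,0,0]],"roll":[0,0,0,0,0,0,0],"fingers":[0.28,0.28,0.28,0.28,0.28,0,0]}'|sed -n 2,4p
python3 - <<'E'
from h import *
to(.42,.343,.14)
im,ci=grab('wrist','w17.png'); t,ct=grab('top','t17.png')
o=np.zeros((480,800,3),np.uint8); o[:,:480]=im[:,80:560]; o[:300,480:]=cv2.resize(t[190:290,95:202],(320,300)); cv2.imwrite('pics/c17.png',cv2.convertScaleAbs(o,alpha=1.4))
E
```

```text
position: [0.5541, 0.1602, 0.0406]
ee_rot: [0.004, 1.0, 0.022, 0.0]
contact_force: [0.9, -15.1, 7.2]
position: [0.5534, 0.1642, 0.04]
ee_rot: [-0.0, 1.0, 0.02, -0.0]
contact_force: [0.5, -1.0, -0.2]
width: 0.0239
gripper_force: 0.0
position: [0.5538, 0.1641, 0.1858]
ee_rot: [-0.0, 1.0, 0.02, 0.001]
contact_force: [-0.8, -0.7, 0.2]
d [-126.6, -184.1, 45.7] len 228 | p [0.5538 0.1641 0.1858] ty -1.531 tz [ 0.001  0.    -1.   ] w 0.00010465313722686322 q6 1.7 t 42.25
```

```bash
python3 -m crank '{"translation":[[-26,-8,0],[-27,-9,0],[-27,-9,0],[-27,-9,0],[-26,-8,0],[0,0,0],[0,0,0],[0,0,0]],"roll":[0,0,0,0,0,-0.14,-0.14,-0.14],"fingers":[0,0,0,0,0,0,0,0]}'|sed -n 2,2p
python3 -m crank '{"translation":[[0,0,0],[0,0,0],[0,0,0],[0,0,0],[0,0,0],[0,0,0],[0,0,0],[0,0,0]],"roll":[-0.14,-0.14,-0.14,-0.14,-0.14,-0.14,-0.14,-0.14],"fingers":[0,0,0,0,0,0,0,0]}'|sed -n 2,2p
python3 - <<'E'
from h import *
to(.42,.343,.12,yaw=0)
im,ci=grab('wrist','w18.png'); t,ct=grab('top','t18.png')
print('pred',proj(ci,[.42,.343,.065]),proj(ct,[.42,.343,.065]))
g=cv2.medianBlur(cv2.cvtColor(cv2.convertScaleAbs(im,alpha=1.3),cv2.COLOR_BGR2GRAY),3)
m=(g<70).astype(np.uint8)*255; m[250:]=0
for c in cv2.findContours(m,cv2.RETR_EXTERNAL,2)[0]:
    if cv2.contourArea(c)>300: print(cv2.boundingRect(c),cv2.contourArea(c))
h=cv2.HoughCircles(g[:260],cv2.HOUGH_GRADIENT,1.2,30,param1=80,param2=25,minRadius=12,maxRadius=45)
print(h)
if h is not None:
    for x,y,r in h[0]: print(ray(ci,[(x,y)],.065)[0].round(4),r,g[int(y),int(x)])
# tray check from the top picture: nose/end wall along the bay axis
gt=cv2.cvtColor(t,cv2.COLOR_BGR2GRAY)
for a in (.0645-.1005,): print('endwall px',proj(ct,[.5503-.0425*a,.2285+a,.034]),'handle',proj(ct,[.5503+.0425*.068,.2285-.068,.064]))
print(gt[238,165:255].tolist())
E
```

```text
position: [0.4179, 0.2014, 0.1838]
position: [0.4181, 0.2012, 0.1836]
d [141.8, 4.2, 63.4] len 155 roll 0.015 | p [0.4181 0.2012 0.1836] ty 0.015 tz [-0.004 -0.001 -1.   ] w 4.404755995180971e-06 q6 0.28 t 43.95
pred [[325.92005737   1.45010044]] [[139.08051591 294.91311361]]
(429, 178, 100, 8) 310.0
(426, 0, 170, 227) 8761.0
(398, 0, 28, 233) 1601.0
(291, 0, 75, 44) 1674.0
[[[443.40002   161.40001    42.96     ]
  [437.40002    76.200005   42.96     ]
  [467.40002    59.4        44.280003 ]
  [473.40002   120.600006   44.280003 ]
  [510.6        66.600006   42.96     ]
  [490.2       150.6        44.280003 ]
  [324.6         4.2000003  39.       ]
  [456.6       197.40001    37.68     ]
  [517.80005   125.4        36.36     ]
  [522.60004   204.6        42.96     ]
  [528.60004   155.40001    44.280003 ]
  [463.80002    29.400002   26.880001 ]
  [288.6        42.600002   35.04     ]
  [381.         77.4        21.6      ]
  [504.6       180.6        21.6      ]
  [546.60004    47.4        27.       ]
  [437.40002   117.00001    23.16     ]
  [481.80002   221.40001    28.44     ]
  [
[... 733 characters left out ...]
.4916 0.28   0.065 ] 23.16 92
[0.5298 0.2122 0.065 ] 28.44 61
[0.5183 0.2954 0.065 ] 23.16 78
[0.5523 0.294  0.065 ] 23.880001 99
[0.4955 0.2159 0.065 ] 18.960001 100
[0.5637 0.1998 0.065 ] 23.04 183
[0.449  0.3218 0.065 ] 18.960001 193
endwall px [[212.87866072 235.03664259]] handle [[225.10527925 233.47410152]]
[97, 118, 114, 94, 71, 62, 75, 101, 119, 115, 94, 69, 54, 50, 43, 61, 75, 84, 82, 76, 63, 49, 51, 68, 79, 85, 77, 63, 49, 53, 70, 84, 82, 78, 62, 53, 57, 81, 86, 88, 80, 68, 58, 65, 80, 90, 93, 85, 79, 66, 56, 63, 67, 76, 76, 82, 101, 117, 115, 112, 118, 112, 103, 84, 68, 59, 58, 64, 70, 71, 74, 69, 72, 69, 74, 75, 95, 122, 131, 133, 132, 134, 134, 136, 136, 133, 135, 132, 133, 132]
```

```bash
python3 - <<'E'
from h import *
im=cv2.convertScaleAbs(cv2.imread('pics/w18.png'),alpha=1.3); ci=camera_info('wrist')
ub=np.array([-.0425,.9991]);vb=np.array([-.9991,-.0425]);M=np.array([.5503,.2285]); c0=M+.0645*ub
P=lambda px,z:(ray(ci,px,z)[:,:2]-M)
box=proj(ci,[[*(c0+ub*a+vb*b),.012] for a,b in((.095,-.052),(.095,.052),(-.095,.052),(-.095,-.052))]); print(box.round().tolist())
mm=np.zeros(im.shape[:2],np.uint8); cv2.fillPoly(mm,[box.round().astype(int)],255)
m=cv2.inRange(im,(150,150,150),(255,255,255))&mm
for c in cv2.findContours(m,0,2)[0]:
    if cv2.contourArea(c)>100:
        r=cv2.minAreaRect(c); q=cv2.boxPoints(r); a,b=(q[0]+q[1])/2,(q[2]+q[3])/2
        if np.linalg.norm(a-b)<np.linalg.norm(q[0]-q[1]): a,b=(q[1]+q[2])/2,(q[3]+q[0])/2
        p=P([a,b],.009); print(np.round(r[0]),'x in tray if home',((p@ub)*1e3-64.5).round(1),'y',(p@vb*1e3).round(1))
g=cv2.cvtColor(im,cv2.COLOR_BGR2GRAY)
e=proj(ci,[[*(c0-ub*.1005),.034]])[0]; print('endwall pred',e, g[int(e[1])-16:int(e[1])+16,int(e[0])].tolist())
E
```

```text
[[584.0, -53.0], [430.0, -49.0], [418.0, 222.0], [544.0, 218.0]]
[469. 105.] x in tray if home [-4.1 -5.1] y [-3.2 36.2]
endwall pred [490.80252068 234.20785998] [66, 62, 59, 61, 61, 66, 78, 81, 88, 92, 96, 97, 112, 130, 144, 161, 171, 188, 192, 191, 188, 188, 188, 188, 191, 193, 192, 193, 190, 186, 187, 175]
```

Rod still in its groove, tray stopped hard at the predicted depth. Pressing the button.

```bash
python3 -m crank '{"translation":[[20,0.5,0],[30,1,0],[30,1,0],[30,0.5,0],[30,0,0],[1,0,20],[0,0,30],[0,0,0]],"roll":[0,0,0,0,0,0,0,0],"fingers":[0,0,0,0,0,0,0,0]}'|sed -n 2,4p
python3 -c "
from h import *
to(.4195,.342,.068)"
```

```text
position: [0.4176, 0.3408, 0.1308]
ee_rot: [-0.001, 0.705, 0.71, -0.005]
contact_force: [-1.1, -0.2, -0.6]
d [1.5, 2.5, 62.8] len 63 | p [0.4176 0.3408 0.1308] ty 0.007 tz [-0.009 -0.006 -1.   ] w -0.0001169300495178478 q6 0.55 t 44.85
```

```bash
python3 -m crank '{"translation":[[1,1,20],[0,0,25],[0,0,14],[0,0,0],[0,0,0]],"roll":[0,0,0,0,0],"fingers":[0,0,0,0,0]}'|sed -n 2,4p
python3 -m crank '{"translation":[[0,0,3],[0,0,3],[0,0,0]],"roll":[0,0,0],"fingers":[0,0,0]}'|sed -n 2,4p
python3 -c "
from h import *
to(.4195,.342,.059)"
```

```text
position: [0.4222, 0.3435, 0.0807]
ee_rot: [0.0, 0.705, 0.709, 0.001]
contact_force: [-6.0, -3.7, 23.9]
position: [0.4223, 0.3436, 0.0801]
ee_rot: [0.001, 0.705, 0.71, 0.002]
contact_force: [-13.4, -8.8, 58.3]
d [-1.6, -2.9, 21.1] len 21 | p [0.4223 0.3436 0.0801] ty 0.007 tz [ 0.004  0.002 -1.   ] w 0.00010247355824572576 q6 0.55 t 45.65
```

```bash
python3 -m crank '{"translation":[[0,0,-3],[0,0,-4],[0,0,0]],"roll":[0,0,0],"fingers":[0,0,0]}'|sed -n 2,4p
python3 - <<'E'
from h import *
ci=camera_info('top'); print(ray(ci,[(139,295)],.085))
im=cv2.imread('pics/t18.png'); g=cv2.cvtColor(im,cv2.COLOR_BGR2GRAY); print(g[282:310:2,122:160:2])
E
```

```text
position: [0.4223, 0.3435, 0.0808]
ee_rot: [0.0, 0.705, 0.709, 0.001]
contact_force: [-4.1, -3.3, 17.9]
[[0.42082215 0.33644842 0.085     ]]
[[125 109  87  73  64  65  65  65  57  55  72  77  77  74  73  53  36  25
   20]
 [ 70  61  62  64  64  65  70  67  54  56  78  80  79  81  77  52  39  27
   20]
 [ 63  62  67  70  70  73  74  74  57  61  83  80  84  82  77  59  42  29
   18]
 [ 70  72  72  74  76  75  79  75  60  61  86  86  87  84  81  58  40  34
   15]
 [ 76  76  80  78  80  82  80  76  62  62  84  89  89  89  82  64  44  29
   23]
 [ 77  77  83  80  83  83  81  82  63  61  90  90  87  88  86  68  47  35
   25]
 [ 81  84  81  85  84  86  83  83  62  57  86  91  92  91  88  74  49  36
   22]
 [ 86  86  85  87  88  87  86  88  65  54  85  92  91  91  92  80  56  35
   24]
 [ 87  87  89  87  90  91  91  90  72  55  83  97  93  96  93  85  60  38
   31]
 [ 91  88  89  89  91  90  94  88  79  57  81  97  98  98  97  88  65  42
   34]
 [ 90  91  92  92  93  95  91  94  84  63  72  98 100  99 105 100  70  46
   32]
 [ 93  93  93  94  95  96  98  96  90  62  65  97 105 104 102 100  82  50
   35]
 [ 93  94  95  95  97  97  99  99  98  71  62  97 107 108 107 105  90  59
   47]
 [ 95  96  95  98  98 100 102 105 102  80  56  88 107 107 109 109 102  70
   46]]
```

```bash
for i in 1; do python3 -m crank '{"translation":[[0,0,-3],[0,0,0]],"roll":[0,0],"fingers":[0,0]}'|sed -n 2,4p
python3 -m crank '{"translation":[[0,0,-1.5],[0,0,0]],"roll":[0,0],"fingers":[0,0]}'|sed -n 2,4p
python3 -m crank '{"translation":[[0,0,-2],[0,0,0]],"roll":[0,0],"fingers":[0,0]}'|sed -n 2,4p
python3 -m crank '{"translation":[[0,0,-2],[0,0,0]],"roll":[0,0],"fingers":[0,0]}'|sed -n 2,4p
python3 -m crank '{"translation":[[0,0,-2],[0,0,0]],"roll":[0,0],"fingers":[0,0]}'|sed -n 2,4p; python3 -m crank '{"translation":[[0,0,-3],[0,0,0]],"roll":[0,0],"fingers":[0,0]}'|sed -n 2,4p; done
```

```text
position: [0.4222, 0.3436, 0.0822]
ee_rot: [0.0, 0.705, 0.709, 0.001]
contact_force: [-1.0, -0.4, 3.5]
position: [0.4223, 0.3436, 0.0824]
ee_rot: [0.0, 0.704, 0.71, 0.0]
contact_force: [-1.3, -1.0, 4.1]
position: [0.4222, 0.3435, 0.0839]
ee_rot: [0.0, 0.704, 0.71, 0.0]
contact_force: [0.5, -0.7, 2.7]
position: [0.4222, 0.3436, 0.0858]
ee_rot: [0.0, 0.704, 0.71, 0.0]
contact_force: [1.5, -0.2, 2.0]
position: [0.4217, 0.3435, 0.0876]
ee_rot: [-0.0, 0.704, 0.71, -0.0]
contact_force: [-0.7, -0.3, 0.5]
position: [0.4218, 0.3436, 0.0908]
ee_rot: [-0.0, 0.704, 0.71, -0.0]
contact_force: [0.7, 0.6, -0.3]
```

The spring release (4 N → 0 over 6 mm) shows the button was fully down. Retreating and doing a final numeric check.

```bash
python3 -m crank '{"translation":[[0,0,-30],[0,0,-40],[0,0,-40],[-25,0,0],[-30,0,0],[-30,0,0],[-30,0,0],[-30,0,0]],"roll":[0,0,0,0,0,0,0,0],"fingers":[0,0,0,0,0,0,0,0]}'|sed -n 2,2p
python3 -m crank '{"translation":[[-30,0,0],[-30,0,0],[-30,0,0],[-30,0,0],[-30,0,0],[-30,0,0],[0,20,0],[0,20,0]],"roll":[0,0,0,0,0,0,0,0],"fingers":[0,0,0,0,0,0,0,0]}'|sed -n 2,2p
python3 -m crank '{"translation":[[0,25,0],[0,25,0],[0,0,0],[0,0,0]],"roll":[0,0,0,0],"fingers":[0,0,0,0]}'|sed -n 2,2p
python3 - <<'E'
from h import *
t,ct=grab('top','t20.png')
ub=np.array([-.0425,.9991]);vb=np.array([-.9991,-.0425]);M=np.array([.5503,.2285])
def rep(m,z,lo,n):
    for c in cv2.findContours(m,0,2)[0]:
        if cv2.contourArea(c)>lo:
            r=cv2.minAreaRect(c); p=ray(ct,[r[0]],z)[0][:2]; print(n,np.round(r[0],1),np.round(r[1],1),round(r[2]),'world',p.round(3),'bay',((p-M)@ub).round(3),((p-M)@vb).round(3))
print(t[225:255:3,140:210:3].min(2))
m=cv2.inRange(t,(105,115,115),(255,255,255)); a=np.zeros_like(m); a[208:266,112:206]=255; rep(m&a,.009,25,'rod/shard')
hsv=cv2.cvtColor(t,cv2.COLOR_BGR2HSV); a[:]=0; a[225:310,395:495]=255
rep(cv2.inRange(hsv,(8,110,60),(25,255,255))&a,.076,20,'wood'); a[:]=0;a[234:302,402:486]=255; rep(cv2.inRange(t,(85,85,85),(255,255,255))&a,.03,40,'heads')
E
```

```text
position: [0.4228, 0.1975, 0.2007]
position: [0.4648, 0.0179, 0.2009]
position: [0.5144, 0.0194, 0.2003]
[[ 83  68  95  48 104  58  41  78  68 101  54 106  63  49  83  58  75  73
   59  81  47  85  63  79]
 [ 75  67  97  49 104  60  42  81  70 104  52 109  64  54  85  60  79  70
   59  83  48  86  60  75]
 [ 79  69  98  50 102  59  45  85  68 104  57 109  65  48  84  62  73  72
   61  84  48  87  60  76]
 [ 74  65 101  54 107  62  49  81  69 102  52 109  64  45  84  58  68  75
   60  84  53  84  62  78]
 [ 77  65 103  51 104  63  47  83  72 106  60 108  65  44  83  58  59  75
   60  85  46  84  61  78]
 [ 78  64 105  46 107  63  50  84  74 105  59 110  67  44  86  58  77  74
   45  84  50  86  63  79]
 [ 78  69 103  52 107  69  41  81  72 105  53 104  68  51  85  61  74  77
   44  83  52  79  67  79]
 [ 81  69 105  52 107  68  43  85  73 106  53 101  68  46  84  66  72  78
   44  84  51  78  63  72]
 [ 82  67 105  55 109  67  45  84  71 101  52  95  68  45  86  61  76  82
   45  85  48  78  66  62]
 [ 81  68 107  56 111  67  47  84  72 101  56  97  73  41  75  63  77  83
   67  87  54  79  68  64]]
rod/shard [146. 210.] [ 4. 62.] 90 world [0.61  0.351] bay 0.12 -0.065
wood [474.5 279. ] [14. 15.] 90 world [ 0.457 -0.377] bay -0.601 0.119
heads [425.  284.3] [13.3 22. ] 4 world [ 0.444 -0.281] bay -0.504 0.127
heads [469.2 278.4] [37.2 12.6] 88 world [ 0.458 -0.381] bay -0.605 0.118
heads [426.5 248.5] [21. 13.] 90 world [ 0.524 -0.285] bay -0.512 0.048
```

```bash
python3 -c "
from rig import manip
print(manip.sign_off())"
```

```text
the job is handed in; nothing more can be done
None
```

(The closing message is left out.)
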